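Clear the weight box, open it and present the tallest weight at the balance

TASK

A stirring rod has been left lying on the closed lid of the weight box: first stand it, paddle end down, in the tall white jar (not the low bowl). Then swing the lid of the box up and right open so that it stays open, and draw the tallest of the three weights out of its socket. Finish while holding that weight: keep it gripped, upright and still over the middle of the balance's empty pan, its underside about 5 cm above the pan, touching neither the pan nor anything else of the balance; the other weights stay in the box and everything else on the bench stays where it is.

Things in the scene. Friction and masses are not known exactly. Their poses are not given: they have to be found in the camera images.
- rod_mid (a point): White plastic stirring rod, 180 mm long, 40 g, lying level on the closed lid, to the right (-y side) of its bar. Round, 10 mm thick; its foot end is a flat paddle 46 long, 20 wide, 10 thick. This point: mid-length, on its axis (5 mm above the lid). x runs along the rod from the paddle end (x = -90 mm, towards the robot at the start) to the plain end (+90 mm); y is across the paddle.
- rod_foot (a point): End face of the rod's paddle, on the rod's axis, 90 mm from its middle; same axes as rod_mid.
- jar: Open round white ceramic jar, 0.45 kg, loose on the bench. Outside diameter at the mouth 92 mm, wall 4 mm, 100 mm high, narrowing a little downwards. Origin: centre of its underside, z up; the inner floor lies about 5 mm above it. The rod stands leaning against its rim.
- weight_box: Blue plastic box fixed to the bench, 140 (x) by 150 (y) by 80 mm high, walls 5 mm. Origin: centre of its underside, z up, front to -x (robot side). A 6 mm lid hinged along the back (+x) top edge covers it, lid top 86.5 mm up. Inside, a block with its top 25 mm up has three round 28 mm sockets, 12 mm deep, at x = -15, y = -40, 0, +40 mm; the three weights stand in them in any order.
- lid (a joint): Angle of the box's lid: 0 shut, grows as it swings up about the back edge, 1.57 upright, 1.9 at its stop leaning back. A stiff hinge: the lid stays wherever it is left (about 2 to 3 N at the bar moves it).
- lid_handle (a point): Middle of the lid's black bar handle: a round bar 11 mm thick, along the box's y, 75 mm long, its axis 35 mm above the lid, on two posts 4 mm in radius at y = -32 and +32 mm. With the lid shut it is 58 mm in front of (-x) the box's centre and 121.5 mm above the bench. Axes are the lid's.
- lid_hinge (a point): Middle of the hinge line, 70 mm behind (+x) the box's centre and 80.5 mm above the bench. When the lid is shut the bar's axis is 128 mm in front of the hinge and 41 mm above it. Axes are the lid's: y along the hinge.
- tall_c (a point): The tallest weight: steel, 62 mm tall, about 0.2 kg. A cylinder 25 mm across, a short neck 10 mm across, on top a knob 16 mm across and 15 mm high, its middle 7.5 mm below the top. This point: its centre, half-way up (31 mm above the underside), z up. In its socket its underside is 13 mm above the bench, its top 75 mm.
- weight_tall: The same tallest weight, origin at the centre of its underside.
- middle_c (a point): The middle weight: same shape and width, 46 mm tall; its centre, half-way up. Stays in its socket.
- short_c (a point): The short weight: same shape and width, 34 mm tall; its centre, half-way up. Stays in its socket.
- balance: Two-pan balance with a green cast base, fixed and locked, 270 mm along its x, 104 mm along y. Origin: centre of its underside. Two white pans, 104 mm across, tops 120 mm above the bench, at x = -80 mm (near the robot, empty) and x = +80 mm (far, with a beaker on it). A green upright between them, 50 mm by 12 mm, reaches 133 mm.
- empty_pan (a point): Centre of the upper face of the empty (near) pan, 120 mm above the bench. Axes are the balance's, z up.
- beaker: Glass beaker standing on the balance's far pan, 64 mm across, 80 mm high; origin at the centre of its underside. Leave alone.
- cylinder: Glass measuring cylinder, 196 mm tall, foot 64 mm across; origin at the centre of its underside. Leave alone.
- reagent: Amber bottle, 60 mm across, 130 mm tall; origin at the centre of its underside. Leave alone.
- mortar: White bowl, 90 mm across, 50 mm high; origin at the centre of its underside. Leave alone.
- petri: Glass dish, 90 mm across, 16 mm high; origin at the centre of its underside. Leave alone.
- stopper: Black rubber stopper, 36 mm across, 28 mm high; origin at the centre of its underside. Leave alone.
- scoop: Scoop with a white handle lying on the bench, 160 mm long along its x; origin at the middle of its underside. Leave alone.
- rod: The same stirring rod; origin 5 mm below rod_mid on the flat side, same axes.
Things that resemble listed ones, but are neither listed nor needed, are in the scene too. Of the things shaped like the weight_box, the blue one is meant.

How it is judged:
By the outcome, as a careful person would: the job done as asked, in the order asked, and still so for the second after the job is handed in, while the arm keeps its last pose, push and grip.
It also fails if it takes over 64 s, if anything falls off the work surface, if the arm or the gripper's body presses on something with over 40 N, if the wrist force passes 120 N, or if a joint passes its speed limit or range.

ROBOT

A 6-joint arm with a two-finger parallel gripper is mounted at the origin on the work surface. World frame = base frame: x ahead of the robot, y to its left, z up, the work surface at z = 0. Lengths are in mm, angles in rad, forces in N, time in s.
With the tool pointing down it reaches from about 275 to 875 mm from the base axis. Payload 12.5 kg.
Tool frame: the origin (TCP) lies on the centre line of the jaws, within the pads' length; the fingertips stand 22 mm ahead of it and the grasp point (between the pads) lies 3 mm ahead of it (arm.finger_overhang is the distance from the TCP to the fingertips, in mm); z points along the fingers, y is the line along which they close (so a half turn about z gives the same grasp; the last joint's range is limited). The gripper opens to 85 mm and grips with 20 to 120 N. Pads are 22 mm wide; open, the fingers measure 114 mm over their backs; the gripper's body (76 mm by 85 mm) begins 54 mm behind the grasp point. The pads swing forward as they close: fully open they stand 13 mm farther back than shut.
Start: joints at [-1.227, 0.351, 1.652, -0, 1.139, -0.085], TCP at [228.696, -500.183, 253.29] pointing down, gripper open.
Joint ranges: [-2.75, 2.75], [-0.79, 2.1], [0.01, 2.65], [-1.57, 4.71], [0.07, 3.14], [-2.87, 2.87]. Speed limits (rad/s): [2.22, 2.22, 2.79, 3.14, 3.14, 3.14].

INTERFACE

Orientations are given as a rotation vector (axis times angle).
In Python, from workcell import arm gives the robot as it stands.
- The arm moves only by the tool step_arm, never from a script. Its argument "deltas" is a list of rows, each an object of numbers: "ax", "ay", "az": the turn, a rotation vector about the world's x, y, z each as a share of 180 degrees, from -1 to 1; "dx", "dy", "dz": the shift along the world's x, y, z each as a share of 1 m, from -1 to 1; "hand": the opening in per cent of the stroke, from 0 (shut) to 100 (fully open). In form: [{"ax": .., "ay": .., "az": .., "dx": .., "dy": .., "dz": .., "hand": ..}, ...]. A call has 1 to 8 rows; each row shifts and turns the commanded pose from where the row before left it; what a row does not reach is not made up. A row lasts 1/12 s, in which the tool goes at most 41.7 mm and 7.16 degrees, less where a joint would pass 70% of its speed; a pose out of reach is approached as far as the arm can. A call with a number of a shift or a turn outside -1 to 1 is refused whole. A call with a gripper value outside its range is refused whole. The fingers move at their own pace and stop on an object; "newtons" is the grip in N (left out, the last holds). Time passes only in rows, so rows that do not move let the fingers close. It gives the time, the measured TCP pose, the force, the opening and the grip force at its end, in the units of the state.
- arm.sense(): the state, without advancing time (a new reading comes with each control period).
- arm.snapshot(name): name is "side" or "top" or "wrist"; returns the picture (480x640x3 uint8, blue, green, red); there is no depth.
- arm.get_calibration(name): a dict with "intrinsics" (3x3 intrinsics, pixels), "xyz" and "attitude" of the camera in the world; the wrist camera has in their place "tool_from_camera" (4x4, takes a point from camera to tool coordinates, whose origin is the TCP and whose axes are the flange's). Camera axes: x right, y down, z forward; pixel columns grow to the right and rows downward; lengths in mm; the calibration is good to about 2 mm. A picture is of the moment at which its call begins: read the wrist's pose just before it. get_calibration takes no time and is no camera call.
- arm.job_done(): hands the job in; it is judged then, once.
Trained networks look in the newest picture that a camera, given by its name, has taken for a name from the list of things; names that differ only in an ending like _2 or _b are one class to them, and where a whole thing is asked for, a point or a joint stands for the part that bears it (a point fixed in the world has none). Each returns a list of dicts, best first, with "p" (0 to 1); they miss things now and then, are a little off and sometimes report something else, mostly with a low value. They report only what shows in the picture. A call takes as long as a camera call. They do not tell look-alikes from the thing itself.
- arm.look_for(query, camera): "bbox" ([centre column, centre row, width, height] in pixels, round what is visible of it).
The state is a dict: "time": time; "qpos": joint angles; "qd": joint speeds; "joint_efforts": joint torques, N m; "position": TCP position; "tool_rot": TCP orientation; "ft_force": force on the tool from outside, world axes, zero at the start; "moment": the same for the moment, N m; "opening": finger opening in mm; "grip_force": force on a finger pad.
Only numpy, scipy, OpenCV 4.12 (cv2) and the standard library are available. Lean on these libraries where they do the work, as an engineer would, in place of code of your own. Each camera call takes 0.05 s, during which the arm holds its last target. There are 200 camera calls.

## Working session

There is one attempt and no reset: what is moved stays moved. The work goes in short steps, Python scripts to look and compute and a tool call to move; the robot and the scene stay as the last step left them, time stands still between calls to the robot, and variables do not carry over. Pictures are saved under pics/ and viewed, at most 10 in all, crops included, and the job is handed in when it is done.

Besides the shell and the picture viewer there is one more tool, called after "Request:" as name([rows], argument=value, ...), one row to a line, values as JSON. step_arm: Moves the arm, as the interface text tells. Its arguments: {"type":"object","properties":{"deltas":{"type":"array"},"newtons":{"type":"number"}},"required":["deltas"]}

```bash
mkdir -p pics; ls; cat > h.py <<'E'
import numpy as np, cv2
from scipy.spatial.transform import Rotation as R
from workcell import arm
def cam(n, s=None):
    c=arm.get_calibration(n); K=np.array(c["intrinsics"],float)
    if n=="wrist":
        s=s or arm.sense(); T=np.eye(4); T[:3,:3]=R.from_rotvec(s["tool_rot"]).as_matrix(); T[:3,3]=s["position"]
        M=T@np.array(c["tool_from_camera"],float); return K,M[:3,:3],M[:3,3]
    a=np.array(c["attitude"],float)
    Rm=a if a.shape==(3,3) else R.from_rotvec(a).as_matrix()
    return K,Rm,np.array(c["xyz"],float)
def onplane(C,uv,z):
    K,Rm,t=C; d=Rm@np.linalg.solve(K,[uv[0],uv[1],1]); return t+d*(z-t[2])/d[2]
def proj(C,p):
    K,Rm,t=C; q=K@(Rm.T@(np.array(p,float)-t)); return q[:2]/q[2]
def tri(obs):
    A=np.zeros((3,3));b=np.zeros(3);ds=[]
    for C,uv in obs:
        K,Rm,t=C; d=Rm@np.linalg.solve(K,[uv[0],uv[1],1]); d/=np.linalg.norm(d)
        P=np.eye(3)-np.outer(d,d); A+=P;b+=P@t
    return np.linalg.solve(A,b)
E
python3 - <<'E'
from h import *
print(arm.get_calibration("top"),arm.get_calibration("side"),arm.get_calibration("wrist"))
print(arm.sense())
for n in("top","side"):
    cv2.imwrite(f"pics/{n}0.png",arm.snapshot(n))
for n in("top","side"):
    for q in ("rod_mid","rod_foot","jar","weight_box","lid_handle","empty_pan","balance","mortar"):
        print(n,q,[(np.round(d["bbox"]).tolist(),round(d["p"],2)) for d in arm.look_for(q,n)])
E
```

```text
pics
{'intrinsics': array([[472.17437386,   0.        , 309.01972843],
       [  0.        , 472.17437386, 243.28238146],
       [  0.        ,   0.        ,   1.        ]]), 'xyz': array([ 383.75773053,  -26.59685313, 1455.95190278]), 'attitude': array([-2.20779788,  2.18614696, -0.09062383])} {'intrinsics': array([[534.36389377,   0.        , 324.10044693],
       [  0.        , 534.36389377, 237.7658477 ],
       [  0.        ,   0.        ,   1.        ]]), 'xyz': array([ 29.52975847, 640.55871781, 927.76412294]), 'attitude': array([-0.82497731,  2.6038184 , -1.05532364])} {'intrinsics': array([[397.53250922,   0.        , 313.91108943],
       [  0.        , 397.53250922, 245.06631296],
       [  0.        ,   0.        ,   1.        ]]), 'tool_from_camera': array([[-6.35442703e-04, -9.59433591e-01, -2.81933999e-01,
         7.36912299e+01],
       [ 9.99999788e-01, -5.69247992e-04, -3.16694412e-04,
         1.22254164e+00],
       [ 1.43356894e-04, -2.81934141e-01,  9.59433750e-01,
        -1.21231217e+02],
       [ 0.00000000e+00,  0.00000000e+00,  0.00000000e+00,
         1.0
[... 1398 characters left out ...]
.46)]
side rod_mid [([320.0, 229.0, 78.0, 22.0], 0.83)]
side rod_foot [([319.0, 227.0, 74.0, 22.0], 0.69)]
side jar [([386.0, 194.0, 39.0, 51.0], 0.74), ([320.0, 225.0, 74.0, 24.0], 0.3)]
side weight_box [([304.0, 260.0, 84.0, 87.0], 0.89), ([433.0, 195.0, 9.0, 12.0], 0.74), ([284.0, 439.0, 112.0, 80.0], 0.65), ([523.0, 223.0, 30.0, 58.0], 0.64)]
side lid_handle [([302.0, 249.0, 83.0, 65.0], 0.88), ([284.0, 442.0, 115.0, 77.0], 0.85), ([526.0, 224.0, 28.0, 44.0], 0.66)]
side empty_pan [([191.0, 347.0, 139.0, 123.0], 0.74), ([432.0, 197.0, 16.0, 15.0], 0.2)]
side balance [([192.0, 344.0, 138.0, 120.0], 0.75), ([406.0, 239.0, 15.0, 18.0], 0.41)]
side mortar [([306.0, 165.0, 33.0, 28.0], 0.59)]
```

View pics/top0.png

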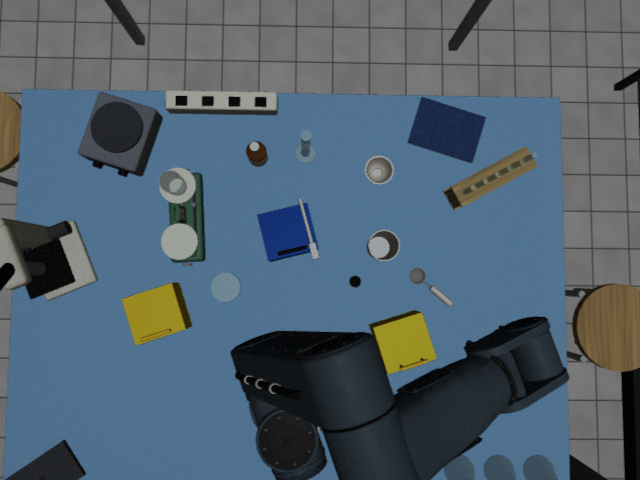

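View pics/side0.png

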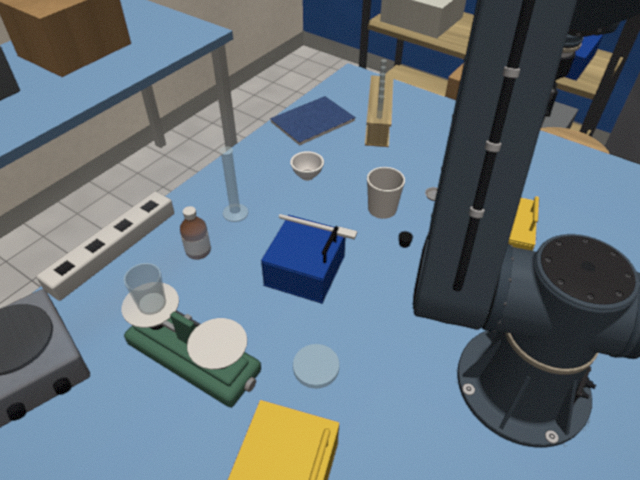

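The top view shows the blue box at (287,232) with the rod on it, paddle at (315,258) and plain end at (302,200). The jar is at (383,245), the bowl at (379,170), and the empty pan at (180,242), with the beaker on the far pan at (177,183). Look-alikes are the yellow boxes at (157,313) and (403,342), and for the jar the mortar at (379,170). I choose the blue box and the tall jar, and will check from close by.

```bash
python3 - <<'E'
from h import *
T=cam("top");S=cam("side")
def p(n,uv,z): print(n,np.round(onplane(T,uv,z),1), "side px",np.round(proj(S,onplane(T,uv,z))))
p("paddle end",(315.5,258),91.5);p("plain",(302,200),91.5)
p("jar mouth",(384,245.5),100);p("pan",(180,242),120);p("mortar",(379,170),50)
p("handleL",(278,253),121.5);p("handleR",(308,246),121.5)
p("farpan",(177.5,185),120);p("dish",(226,287),16)
print(np.round(tri([(T,(315.5,258)),(S,(355,234))]),1),np.round(tri([(T,(302,200)),(S,(281,217))]),1),np.round(tri([(T,(180,242)),(S,(217,342))]),1),np.round(tri([(T,(384,245)),(S,(386,179))]),1))
E
```

```text
paddle end [429.9 -69.5  91.5] side px [355. 236.]
plain [598.5 -28.8  91.5] side px [282. 215.]
jar mouth [ 467.6 -266.7  100. ] side px [386. 179.]
pan [470.3 314.3 120. ] side px [219. 342.]
mortar [ 699.2 -260.6   50. ] side px [307. 162.]
handleL [442.   37.5 121.5] side px [322. 254.]
handleR [462.7 -47.  121.5] side px [337. 226.]
farpan [632.7 325.8 120. ] side px [150. 304.]
dish [341.9 198.5  16. ] side px [316. 363.]
[429.7 -69.3  97.5] [600.5 -28.1  85.1] [471.6 315.2 120.8] [ 468.5 -267.1   99.6]
```

Request:
step_arm([
  {"dx": 0.0195,"dy": 0.0285,"az": -0.0038,"hand": 50},
  {"dx": 0.0195,"dy": 0.0285,"az": -0.0038},
  {"dx": 0.0195,"dy": 0.0285,"az": -0.0038},
  {"dx": 0.0195,"dy": 0.0285,"az": -0.0038},
  {"dx": 0.0195,"dy": 0.0285,"az": -0.0038},
  {"dx": 0.0195,"dy": 0.0285,"az": -0.0038},
  {"dx": 0.0195,"dy": 0.0285,"az": -0.0038},
  {"dx": 0.0195,"dy": 0.0285,"az": -0.0038},
])

```text
invalid input at $.deltas[0]: expected keys ax, ay, az, dx, dy, dz, hand
```

```bash
python3 -c "
from h import *
s=arm.sense();print(s['qpos'].round(4),s['position'].round(1),arm.finger_overhang,s['opening'])"
```

```text
[-1.2266  0.3507  1.6518 -0.      1.1391 -0.0846] [ 228.7 -500.2  253.3] 22.0 85.27222445684572
```

Request:
step_arm([
  {"dx": 0.0195,"dy": 0.0285,"az": -0.0038},
  {"dx": 0.0195,"dy": 0.0285,"az": -0.0038},
  {"dx": 0.0195,"dy": 0.0285,"az": -0.0038},
  {"dx": 0.0195,"dy": 0.0285,"az": -0.0038},
  {"dx": 0.0195,"dy": 0.0285,"az": -0.0038},
  {"dx": 0.0195,"dy": 0.0285,"az": -0.0038},
  {"dx": 0.0195,"dy": 0.0285,"az": -0.0038},
  {"dx": 0.0195,"dy": 0.0285,"az": -0.0038},
])

```text
invalid input at $.deltas[0]: expected keys ax, ay, az, dx, dy, dz, hand
```

Request:
step_arm([
  {"dx": 0},
])

```text
invalid input at $.deltas[0]: expected keys ax, ay, az, dx, dy, dz, hand
```

```bash
python3 - <<'E'
from h import *
s=arm.sense();print(s['qpos'].round(4),s['position'].round(1),s['tool_rot'].round(3),s['opening'])
im=arm.snapshot("wrist");cv2.imwrite("pics/w1.png",im)
C=cam("wrist",s);print("rod predicted px",proj(C,[430,-69.5,91.5]),proj(C,[598.5,-29,91.5]))
for q in ("rod_mid","rod_foot","lid_handle","weight_box"):
    print(q,[(np.round(d["bbox"]).tolist(),round(d["p"],2)) for d in arm.look_for(q,"wrist")])
E
```

```text
[-1.2266  0.3507  1.6518 -0.      1.1391 -0.0846] [ 228.7 -500.2  253.3] [ 3.07   0.668 -0.   ] 85.27222445684572
rod predicted px [-332.34450414 -499.4345552 ] [ -457.62001143 -1206.15405074]
rod_mid []
rod_foot []
lid_handle [([94.0, 180.0, 186.0, 224.0], 0.88)]
weight_box [([109.0, 181.0, 212.0, 224.0], 0.79)]
```

View pics/w1.png

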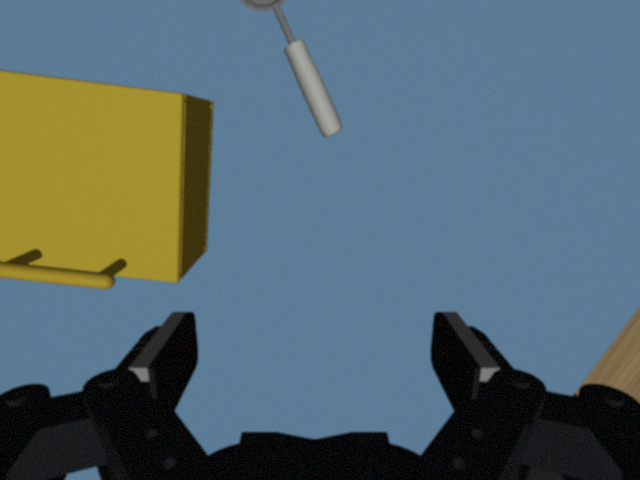

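The arm had not moved, because every row needs all the keys. The picture shows the start pose: a yellow box at (100,180) and the scoop at (310,90).

Request:
step_arm([
  {"ax": 0,"ay": 0,"az": -0.0038,"dx": 0.0195,"dy": 0.0285,"dz": 0,"hand": 50},
  {"ax": 0,"ay": 0,"az": -0.0038,"dx": 0.0195,"dy": 0.0285,"dz": 0,"hand": 50},
  {"ax": 0,"ay": 0,"az": -0.0038,"dx": 0.0195,"dy": 0.0285,"dz": 0,"hand": 50},
  {"ax": 0,"ay": 0,"az": -0.0038,"dx": 0.0195,"dy": 0.0285,"dz": 0,"hand": 50},
  {"ax": 0,"ay": 0,"az": -0.0038,"dx": 0.0195,"dy": 0.0285,"dz": 0,"hand": 50},
  {"ax": 0,"ay": 0,"az": -0.0038,"dx": 0.0195,"dy": 0.0285,"dz": 0,"hand": 50},
  {"ax": 0,"ay": 0,"az": -0.0038,"dx": 0.0195,"dy": 0.0285,"dz": 0,"hand": 50},
  {"ax": 0,"ay": 0,"az": -0.0038,"dx": 0.0195,"dy": 0.0285,"dz": 0,"hand": 50},
])

```text
time: 1.82
position: [385.4, -270.7, 253.5]
tool_rot: [3.098, 0.52, 0.0]
ft_force: [0.5, -0.3, 0.3]
opening: 43.0
grip_force: 0.0
```

Request:
step_arm([
  {"ax": 0,"ay": 0,"az": -0.0038,"dx": 0.0195,"dy": 0.0285,"dz": 0,"hand": 50},
  {"ax": 0,"ay": 0,"az": -0.0038,"dx": 0.0195,"dy": 0.0285,"dz": 0,"hand": 50},
  {"ax": 0,"ay": 0,"az": -0.0038,"dx": 0.0195,"dy": 0.0285,"dz": 0,"hand": 50},
  {"ax": 0,"ay": 0,"az": -0.0038,"dx": 0.0195,"dy": 0.0285,"dz": 0,"hand": 50},
  {"ax": 0,"ay": 0,"az": -0.0038,"dx": 0.0195,"dy": 0.0285,"dz": 0,"hand": 50},
  {"ax": 0,"ay": 0,"az": -0.0038,"dx": 0.0195,"dy": 0.0285,"dz": 0,"hand": 50},
  {"ax": 0,"ay": 0,"az": -0.0038,"dx": 0.0195,"dy": 0.0285,"dz": 0,"hand": 50},
  {"ax": 0,"ay": 0,"az": 0,"dx": 0,"dy": 0,"dz": 0,"hand": 50},
])

```text
time: 2.48
position: [523.4, -68.7, 253.3]
tool_rot: [-3.116, -0.395, -0.002]
ft_force: [-0.4, 0.5, -0.2]
opening: 43.3
grip_force: 0.0
```

```bash
cat > look.py <<'E'
import sys; from h import *
name=sys.argv[1]
s=arm.sense();print(s['time'],s['qpos'].round(4).tolist(),s['position'].round(1),s['tool_rot'].round(3),R.from_rotvec(s['tool_rot']).as_matrix().round(3).tolist(),s['opening'])
im=arm.snapshot("wrist");cv2.imwrite(f"pics/{name}.png",im)
for q in sys.argv[2:]:
    print(q,[(np.round(d["bbox"]).tolist(),round(d["p"],2)) for d in arm.look_for(q,"wrist")])
E
python3 look.py w2 rod_mid rod_foot lid_handle weight_box
```

```text
2.4833 [-0.2193, 0.3103, 1.7091, 0.0012, 1.1213, 1.0986] [523.4 -68.7 253.3] [-3.116e+00 -3.950e-01 -2.000e-03] [[0.968, 0.25, 0.001], [0.25, -0.968, 0.001], [0.001, -0.001, -1.0]] 43.26084137815182
rod_mid [([283.0, 224.0, 35.0, 243.0], 0.69)]
rod_foot [([284.0, 223.0, 30.0, 240.0], 0.96), ([198.0, 225.0, 219.0, 202.0], 0.25)]
lid_handle [([200.0, 222.0, 219.0, 199.0], 0.92)]
weight_box [([198.0, 226.0, 217.0, 200.0], 0.93), ([472.0, 476.0, 38.0, 8.0], 0.49), ([199.0, 224.0, 219.0, 200.0], 0.4)]
```

View pics/w2.png

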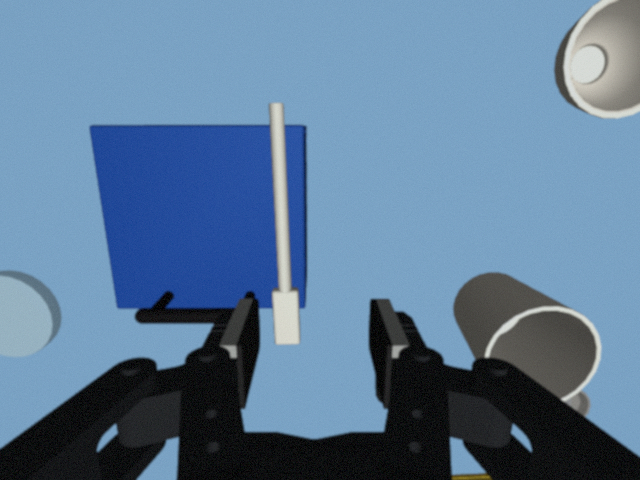

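The blue box shows at (200,222). The rod runs from its plain end at (277,103) to the paddle end at (286,345), and the handle bar is at about (140–250,316). The jar mouth is at (543,355), and the bowl is at the top right.

```bash
python3 - <<'E'
from h import *
C=cam("wrist");T=cam("top")
P=lambda uv,z:onplane(C,uv,z)
a=P((286,344),91.5);b=P((277,104),91.5);print("rod",a.round(1),b.round(1),np.linalg.norm(b-a),np.degrees(np.arctan2(*(b-a)[1::-1])),(a+b)/2)
print("tri",tri([(C,(286,344)),(T,(315.5,258))]).round(1),tri([(C,(277,104)),(T,(302,200))]).round(1))
c=[P(u,86.5) for u in((91,126),(305,126),(305,307),(117,308))];print(np.round(c,1).tolist(),np.mean(c,0).round(1))
print("edge yaw",[np.degrees(np.arctan2(*(v)[1::-1])).round(1) for v in(c[0]-c[1],c[3]-c[2],c[1]-c[2],c[0]-c[3])])
j=P((543,355),100);print("jar",j.round(1),tri([(C,(543,355)),(T,(384,245.5))]).round(1))
E
```

```text
rod [426.3 -75.1  91.5] [601.6 -28.1  91.5] 181.38832657276942 15.00389280091499 [513.94830435 -51.58685401  91.5       ]
tri [429.9 -72.   97.6] [601.2 -27.8  79.1]
[[555.9, 94.4, 86.5], [592.4, -49.6, 86.5], [459.2, -82.5, 86.5], [421.7, 61.6, 86.5]] [507.3   6.   86.5]
edge yaw [np.float64(104.2), np.float64(104.6), np.float64(13.9), np.float64(13.7)]
jar [ 471.4 -271.8  100. ] [ 469.9 -268.4  101.4]
```

Request:
step_arm([
  {"ax": 0,"ay": 0,"az": 0,"dx": 0.0195,"dy": 0.015,"dz": 0,"hand": 50},
  {"ax": 0,"ay": 0,"az": 0,"dx": 0.0195,"dy": 0.015,"dz": 0,"hand": 50},
  {"ax": 0,"ay": 0,"az": 0,"dx": 0,"dy": 0,"dz": -0.035,"hand": 50},
  {"ax": 0,"ay": 0,"az": 0,"dx": 0,"dy": 0,"dz": -0.035,"hand": 50},
  {"ax": 0,"ay": 0,"az": 0,"dx": 0,"dy": 0,"dz": -0.035,"hand": 50},
  {"ax": 0,"ay": 0,"az": 0,"dx": 0,"dy": 0,"dz": -0.02,"hand": 50},
  {"ax": 0,"ay": 0,"az": 0,"dx": 0,"dy": 0,"dz": -0.01,"hand": 50},
  {"ax": 0,"ay": 0,"az": 0,"dx": 0,"dy": 0,"dz": 0,"hand": 50},
])

```text
time: 3.4
position: [559.1, -43.4, 116.7]
tool_rot: [-3.117, -0.389, 0.005]
ft_force: [0.9, 0.2, 0.1]
opening: 42.6
grip_force: 0.0
```

```bash
python3 look.py w3 rod_mid lid_handle; python3 -c "
from h import *
im=cv2.imread('pics/w3.png');print('ok')"
```

```text
3.4 [-0.1605, 0.5466, 1.7315, -0.0, 0.8667, 1.1619] [559.1 -43.4 116.7] [-3.117 -0.389  0.005] [[0.969, 0.246, -0.003], [0.246, -0.969, 0.0], [-0.003, -0.001, -1.0]] 42.62200686483371
rod_mid [([290.0, 315.0, 32.0, 241.0], 0.85)]
lid_handle [([169.0, 352.0, 333.0, 250.0], 0.61)]
ok
```

View pics/w3.png

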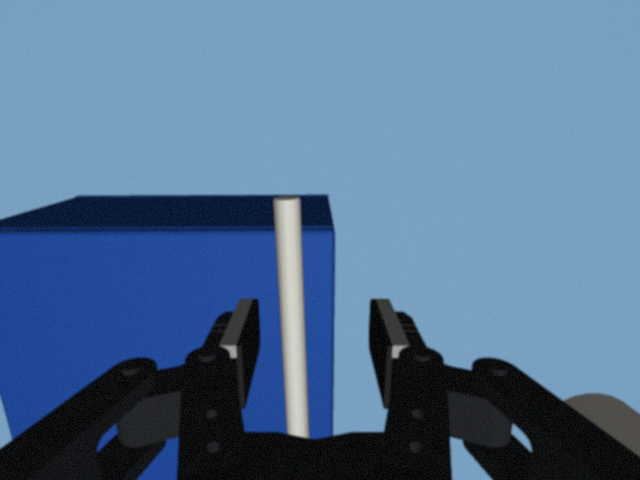

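The rod lies between the open fingers at col 292, and the finger centre is at about 314. I shift about 8 mm toward +y, lower to 111, and close.

Request:
step_arm([
  {"ax": 0,"ay": 0,"az": 0,"dx": -0.002,"dy": 0.008,"dz": 0,"hand": 50},
  {"ax": 0,"ay": 0,"az": 0,"dx": 0,"dy": 0,"dz": -0.004,"hand": 50},
  {"ax": 0,"ay": 0,"az": 0,"dx": 0,"dy": 0,"dz": 0,"hand": 50},
  {"ax": 0,"ay": 0,"az": 0,"dx": 0,"dy": 0,"dz": 0,"hand": 50},
])

```text
time: 3.88
position: [558.2, -34.5, 114.6]
tool_rot: [3.117, 0.392, 0.001]
ft_force: [0.2, -0.2, -0.1]
opening: 42.5
grip_force: 0.0
```

Request:
step_arm([
  {"ax": 0,"ay": 0,"az": 0,"dx": 0,"dy": 0,"dz": 0,"hand": 0},
  {"ax": 0,"ay": 0,"az": 0,"dx": 0,"dy": 0,"dz": 0,"hand": 0},
  {"ax": 0,"ay": 0,"az": 0,"dx": 0,"dy": 0,"dz": 0,"hand": 0},
  {"ax": 0,"ay": 0,"az": 0,"dx": 0,"dy": 0,"dz": 0,"hand": 0},
], newtons=40)

```text
time: 4.22
position: [558.3, -34.8, 114.6]
tool_rot: [3.117, 0.391, 0.0]
ft_force: [-0.6, 0.1, 3.0]
opening: 6.6
grip_force: 38.8
```

Request:
step_arm([
  {"ax": 0,"ay": 0,"az": 0,"dx": 0,"dy": 0,"dz": 0,"hand": 0},
  {"ax": 0,"ay": 0,"az": 0,"dx": 0,"dy": 0,"dz": 0,"hand": 0},
  {"ax": 0,"ay": 0,"az": 0,"dx": 0,"dy": 0,"dz": 0,"hand": 0},
], newtons=40)

```text
time: 4.47
position: [558.3, -34.8, 114.5]
tool_rot: [3.117, 0.391, 0.0]
ft_force: [-1.4, 1.0, 5.5]
opening: 6.6
grip_force: 39.2
```

The opening is 6.6 mm on a 10 mm rod, so the tips hold it above its axis. I open, go lower and close again.

Request:
step_arm([
  {"ax": 0,"ay": 0,"az": 0,"dx": 0,"dy": 0,"dz": 0,"hand": 25},
  {"ax": 0,"ay": 0,"az": 0,"dx": 0,"dy": 0,"dz": 0,"hand": 25},
  {"ax": 0,"ay": 0,"az": 0,"dx": 0,"dy": 0,"dz": -0.003,"hand": 25},
  {"ax": 0,"ay": 0,"az": 0,"dx": 0,"dy": 0,"dz": -0.0025,"hand": 25},
  {"ax": 0,"ay": 0,"az": 0,"dx": 0,"dy": 0,"dz": 0,"hand": 25},
  {"ax": 0,"ay": 0,"az": 0,"dx": 0,"dy": 0,"dz": 0,"hand": 25},
], newtons=40)

```text
time: 4.97
position: [558.2, -34.6, 108.6]
tool_rot: [-3.117, -0.391, 0.0]
ft_force: [-1.9, 1.3, 3.4]
opening: 21.4
grip_force: 1.4
```

Request:
step_arm([
  {"ax": 0,"ay": 0,"az": 0,"dx": 0,"dy": 0,"dz": 0,"hand": 0},
  {"ax": 0,"ay": 0,"az": 0,"dx": 0,"dy": 0,"dz": 0,"hand": 0},
  {"ax": 0,"ay": 0,"az": 0,"dx": 0,"dy": 0,"dz": 0,"hand": 0},
  {"ax": 0,"ay": 0,"az": 0,"dx": 0,"dy": 0,"dz": 0,"hand": 0},
], newtons=40)

```text
time: 5.3
position: [558.4, -34.7, 108.9]
tool_rot: [3.117, 0.391, 0.001]
ft_force: [0.3, 0.4, 5.3]
opening: 8.2
grip_force: 39.6
```

Request:
step_arm([
  {"ax": 0,"ay": 0,"az": 0,"dx": 0,"dy": 0,"dz": 0.01,"hand": 0},
  {"ax": 0,"ay": 0,"az": 0,"dx": 0,"dy": 0,"dz": 0.02,"hand": 0},
  {"ax": 0,"ay": 0,"az": 0,"dx": 0,"dy": 0,"dz": 0.03,"hand": 0},
  {"ax": 0,"ay": 0,"az": 0,"dx": 0,"dy": 0,"dz": 0.03,"hand": 0},
  {"ax": 0,"ay": 0,"az": 0,"dx": 0,"dy": 0,"dz": 0.03,"hand": 0},
  {"ax": 0,"ay": 0,"az": 0,"dx": 0,"dy": 0,"dz": 0.03,"hand": 0},
  {"ax": 0,"ay": 0,"az": 0,"dx": 0,"dy": 0,"dz": 0,"hand": 0},
  {"ax": 0,"ay": 0,"az": 0,"dx": 0,"dy": 0,"dz": 0,"hand": 0},
], newtons=50)

```text
time: 5.97
position: [558.5, -34.7, 260.4]
tool_rot: [3.116, 0.391, 0.004]
ft_force: [-0.0, 0.8, -0.0]
opening: 7.3
grip_force: 49.3
```

```bash
python3 look.py w4 rod_mid lid_handle
```

```text
5.9667 [-0.1453, 0.3597, 1.6203, 0.0, 1.1588, 1.1758] [558.5 -34.7 260.4] [3.116 0.391 0.004] [[0.969, 0.247, 0.003], [0.247, -0.969, -0.0], [0.003, 0.001, -1.0]] 7.285110060449964
rod_mid [([313.0, 321.0, 27.0, 236.0], 0.94), ([238.0, 274.0, 202.0, 180.0], 0.43)]
lid_handle [([238.0, 272.0, 199.0, 178.0], 0.8)]
```

View pics/w4.png

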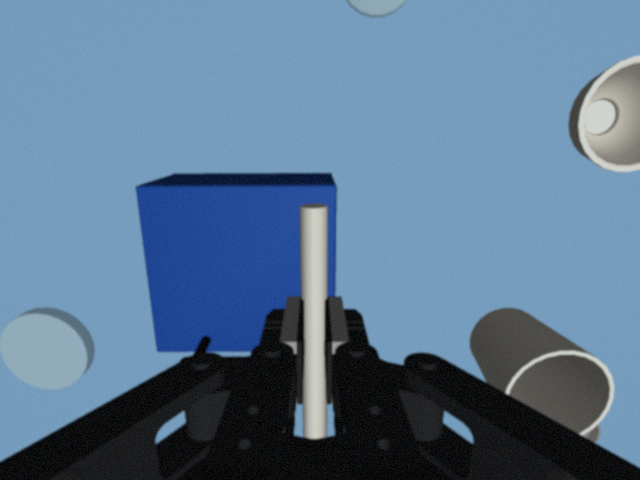

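The rod is gripped in line with the tool, its plain end at (314,206). Next I carry it to above the jar with a yaw of +45°, then pitch it paddle down.

Request:
step_arm([
  {"ax": 0,"ay": 0,"az": 0.0315,"dx": -0.0096,"dy": -0.0267,"dz": 0,"hand": 0},
  {"ax": 0,"ay": 0,"az": 0.0315,"dx": -0.0096,"dy": -0.0267,"dz": 0,"hand": 0},
  {"ax": 0,"ay": 0,"az": 0.0315,"dx": -0.0096,"dy": -0.0267,"dz": 0,"hand": 0},
  {"ax": 0,"ay": 0,"az": 0.0315,"dx": -0.0096,"dy": -0.0267,"dz": 0,"hand": 0},
  {"ax": 0,"ay": 0,"az": 0.0315,"dx": -0.0096,"dy": -0.0267,"dz": 0,"hand": 0},
  {"ax": 0,"ay": 0,"az": 0.0315,"dx": -0.0096,"dy": -0.0267,"dz": 0,"hand": 0},
  {"ax": 0,"ay": 0,"az": 0.0315,"dx": -0.0096,"dy": -0.0267,"dz": 0,"hand": 0},
  {"ax": 0,"ay": 0,"az": 0.0315,"dx": -0.0096,"dy": -0.0267,"dz": 0,"hand": 0},
], newtons=50)

```text
time: 6.78
position: [480.3, -249.2, 257.5]
tool_rot: [-2.719, -1.568, 0.002]
ft_force: [0.5, -0.3, -1.5]
opening: 7.4
grip_force: 49.2
```

Request:
step_arm([
  {"ax": 0.0313,"ay": -0.0181,"az": 0,"dx": 0,"dy": 0,"dz": 0,"hand": 0},
  {"ax": 0.0313,"ay": -0.0181,"az": 0,"dx": 0,"dy": 0,"dz": 0,"hand": 0},
  {"ax": 0.0313,"ay": -0.0181,"az": 0,"dx": 0,"dy": 0,"dz": 0,"hand": 0},
  {"ax": 0.0313,"ay": -0.0181,"az": 0,"dx": 0,"dy": 0,"dz": 0,"hand": 0},
  {"ax": 0.0313,"ay": -0.0181,"az": 0,"dx": 0,"dy": 0,"dz": 0,"hand": 0},
])

```text
time: 7.2
position: [481.2, -248.4, 258.3]
tool_rot: [-2.402, -1.376, -0.707]
ft_force: [0.3, 0.3, 0.0]
opening: 7.4
grip_force: 49.4
```

```bash
cat > st.py <<'E'
from h import *
s=arm.sense();print(s['time'],s['qpos'].round(3).tolist(),s['position'].round(1),R.from_rotvec(s['tool_rot']).as_matrix().round(3).tolist(),s['opening'],s['grip_force'])
E
python3 st.py
```

```text
7.2 [-0.802, 0.39, 1.684, 0.574, 1.292, -0.498] [ 481.2 -248.4  258.3] [[0.425, 0.863, 0.272], [0.724, -0.505, 0.47], [0.543, -0.003, -0.84]] 7.35611515885436 49.372435212135315
```

Request:
step_arm([
  {"ax": 0.0313,"ay": -0.0181,"az": 0,"dx": 0,"dy": 0,"dz": 0,"hand": 0},
  {"ax": 0.0313,"ay": -0.0181,"az": 0,"dx": 0,"dy": 0,"dz": 0,"hand": 0},
  {"ax": 0.0313,"ay": -0.0181,"az": 0,"dx": 0,"dy": 0,"dz": 0,"hand": 0},
  {"ax": 0.0313,"ay": -0.0181,"az": 0,"dx": 0,"dy": 0,"dz": 0,"hand": 0},
  {"ax": 0.0313,"ay": -0.0181,"az": 0,"dx": 0,"dy": 0,"dz": 0,"hand": 0},
  {"ax": 0,"ay": 0,"az": 0,"dx": 0,"dy": 0,"dz": 0,"hand": 0},
])

```text
time: 7.7
position: [480.2, -248.4, 255.6]
tool_rot: [-1.966, -1.119, -1.256]
ft_force: [1.0, 0.4, -1.7]
opening: 6.9
grip_force: 49.4
```

```bash
python3 st.py; python3 - <<'E'
from h import *
for n in ("side","top"):
    im=arm.snapshot(n); cv2.imwrite(f"pics/{n}5.png",im)
    for q in ("rod_mid","jar"): print(n,q,[(np.round(d["bbox"]).tolist(),round(d["p"],2)) for d in arm.look_for(q,n)])
a=cv2.imread("pics/side5.png")[60:360,240:640];b=cv2.imread("pics/top5.png")[130:330,260:527]
cv2.imwrite("pics/c5.png",np.hstack([cv2.resize(a,(400*1,300)),cv2.resize(b,(400,300))]))
s=arm.sense();p=s['position'];M=R.from_rotvec(s['tool_rot']).as_matrix();G=p+18*M[:,2]
f=G-135*M[:,0];e=G+45*M[:,0];print("foot",f.round(1),[proj(cam(n),v).round() for n in("side","top") for v in(f,e)])
E
```

```text
7.7 [-0.953, 0.571, 1.697, 0.975, 1.595, -0.787] [ 480.2 -248.4  255.6] [[0.218, 0.864, 0.455], [0.353, -0.504, 0.788], [0.91, -0.011, -0.415]] 6.894995976257815 49.39416825771332
side rod_mid [([383.0, 143.0, 27.0, 54.0], 0.69)]
side jar [([387.0, 193.0, 36.0, 52.0], 0.91), ([145.0, 288.0, 41.0, 48.0], 0.69)]
top rod_mid []
top jar [([384.0, 246.0, 37.0, 28.0], 0.8)]
foot [ 460.8 -283.1  129.5] [array([393., 167.]), array([370., 115.]), array([392., 247.]), array([378., 228.])]
```

View pics/c5.png

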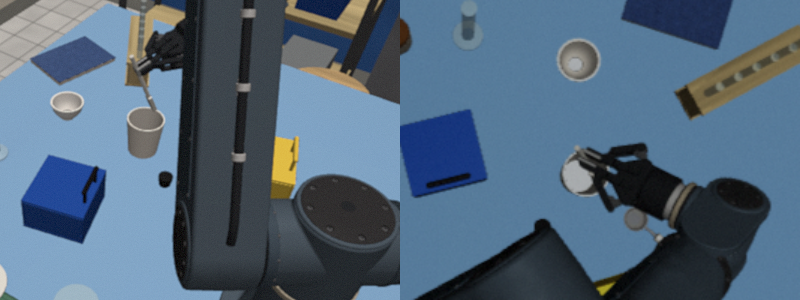

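The paddle hangs over the jar. The side detection box (370–397, 116–170) agrees with the computed foot and end. I lower it.

Request:
step_arm([
  {"ax": 0,"ay": 0,"az": 0,"dx": 0,"dy": 0,"dz": -0.025,"hand": 0},
  {"ax": 0,"ay": 0,"az": 0,"dx": 0,"dy": 0,"dz": -0.025,"hand": 0},
  {"ax": 0,"ay": 0,"az": 0,"dx": 0,"dy": 0,"dz": -0.025,"hand": 0},
  {"ax": 0,"ay": 0,"az": 0,"dx": 0,"dy": 0,"dz": -0.015,"hand": 0},
  {"ax": 0,"ay": 0,"az": 0,"dx": 0,"dy": 0,"dz": -0.01,"hand": 0},
  {"ax": 0,"ay": 0,"az": 0,"dx": 0,"dy": 0,"dz": 0,"hand": 0},
])

```text
time: 8.5
position: [481.3, -247.7, 157.7]
tool_rot: [-1.971, -1.13, -1.252]
ft_force: [1.2, -0.0, -0.8]
opening: 7.6
grip_force: 49.4
```

Request:
step_arm([
  {"ax": 0,"ay": 0,"az": 0,"dx": 0,"dy": 0,"dz": -0.006,"hand": 0},
  {"ax": 0,"ay": 0,"az": 0,"dx": 0,"dy": 0,"dz": -0.004,"hand": 0},
  {"ax": 0,"ay": 0,"az": 0,"dx": 0,"dy": 0,"dz": 0,"hand": 0},
])

```text
time: 8.75
position: [481.5, -248.3, 148.9]
tool_rot: [-1.971, -1.131, -1.254]
ft_force: [0.0, 0.1, -0.9]
opening: 7.4
grip_force: 49.4
```

Request:
step_arm([
  {"ax": 0,"ay": 0,"az": 0,"dx": 0,"dy": 0,"dz": -0.005,"hand": 0},
  {"ax": 0,"ay": 0,"az": 0,"dx": 0,"dy": 0,"dz": -0.004,"hand": 0},
  {"ax": 0,"ay": 0,"az": 0,"dx": 0,"dy": 0,"dz": 0,"hand": 0},
  {"ax": 0,"ay": 0,"az": 0,"dx": 0,"dy": 0,"dz": 0,"hand": 0},
])

```text
time: 9.08
position: [481.4, -248.3, 139.7]
tool_rot: [-1.971, -1.13, -1.254]
ft_force: [-0.4, -0.9, 0.1]
opening: 7.4
grip_force: 49.4
```

Request:
step_arm([
  {"ax": 0,"ay": 0,"az": 0,"dx": 0,"dy": 0,"dz": -0.003,"hand": 0},
  {"ax": 0,"ay": 0,"az": 0,"dx": 0,"dy": 0,"dz": 0,"hand": 0},
  {"ax": 0,"ay": 0,"az": 0,"dx": 0,"dy": 0,"dz": 0,"hand": 0},
])

```text
time: 9.33
position: [481.4, -248.3, 136.7]
tool_rot: [-1.971, -1.13, -1.254]
ft_force: [-0.0, 0.8, -0.0]
opening: 7.9
grip_force: 49.4
```

Request:
step_arm([
  {"ax": 0,"ay": 0,"az": 0,"dx": 0,"dy": 0,"dz": 0,"hand": 12},
  {"ax": 0,"ay": 0,"az": 0,"dx": 0,"dy": 0,"dz": 0,"hand": 20},
  {"ax": 0,"ay": 0,"az": 0,"dx": 0,"dy": 0,"dz": 0,"hand": 40},
  {"ax": 0,"ay": 0,"az": 0,"dx": 0,"dy": 0,"dz": 0,"hand": 40},
  {"ax": 0,"ay": 0,"az": 0,"dx": -0.009,"dy": -0.0157,"dz": 0.0083,"hand": 40},
  {"ax": 0,"ay": 0,"az": 0,"dx": -0.0135,"dy": -0.0235,"dz": 0.0125,"hand": 40},
  {"ax": 0,"ay": 0,"az": 0,"dx": -0.0135,"dy": -0.0235,"dz": 0.0125,"hand": 40},
  {"ax": 0,"ay": 0,"az": 0,"dx": -0.0135,"dy": -0.0235,"dz": 0.0125,"hand": 40},
])

```text
time: 10.0
position: [431.2, -335.3, 183.2]
tool_rot: [-1.97, -1.13, -1.253]
ft_force: [0.5, -0.1, -0.3]
opening: 34.4
grip_force: 0.0
```

```bash
python3 st.py; python3 - <<'E'
from h import *
for n in ("side","top","wrist"):
    im=arm.snapshot(n); cv2.imwrite(f"pics/{n}6.png",im)
    for q in ("rod_mid","jar"): print(n,q,[(np.round(d["bbox"]).tolist(),round(d["p"],2)) for d in arm.look_for(q,n)])
a=cv2.imread("pics/side6.png")[80:270,300:520];b=cv2.imread("pics/wrist6.png")
cv2.imwrite("pics/c6.png",np.hstack([cv2.resize(a,(400,345)),cv2.resize(b,(400,345))]))
E
```

```text
10.0 [-1.098, 0.738, 1.601, 0.867, 1.632, -0.916] [ 431.2 -335.3  183.2] [[0.215, 0.865, 0.454], [0.362, -0.502, 0.785], [0.907, -0.005, -0.421]] 34.40643000264821 0.0
side rod_mid [([304.0, 246.0, 86.0, 63.0], 0.61)]
side jar [([387.0, 194.0, 38.0, 50.0], 0.76), ([305.0, 257.0, 82.0, 86.0], 0.32)]
top rod_mid [([375.0, 241.0, 18.0, 21.0], 0.55)]
top jar [([384.0, 246.0, 30.0, 30.0], 0.6)]
wrist rod_mid [([314.0, 276.0, 30.0, 211.0], 0.62), ([178.0, 82.0, 173.0, 108.0], 0.4)]
wrist jar [([312.0, 356.0, 126.0, 171.0], 0.59), ([417.0, 98.0, 63.0, 162.0], 0.58), ([218.0, 155.0, 174.0, 88.0], 0.46), ([179.0, 85.0, 176.0, 112.0], 0.34), ([68.0, 172.0, 73.0, 40.0], 0.21)]
```

View pics/c6.png

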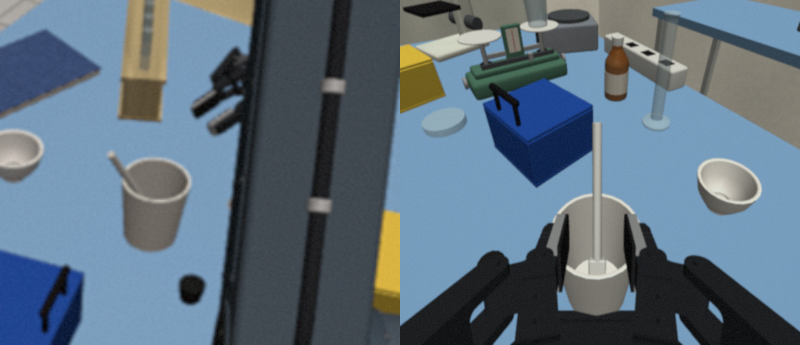

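The rod stands in the white jar, paddle at the bottom and leaning on the rim; the jar has not moved. Next I bring the tool level, then yaw and move above the bar.

Request:
step_arm([
  {"ax": -0.0313,"ay": 0.0181,"az": 0,"dx": -0.004,"dy": -0.006,"dz": 0.025,"hand": 40},
  {"ax": -0.0313,"ay": 0.0181,"az": 0,"dx": 0,"dy": 0,"dz": 0.025,"hand": 40},
  {"ax": -0.0313,"ay": 0.0181,"az": 0,"dx": 0,"dy": 0,"dz": 0.025,"hand": 40},
  {"ax": -0.0313,"ay": 0.0181,"az": 0,"dx": 0,"dy": 0,"dz": 0.025,"hand": 40},
  {"ax": -0.0313,"ay": 0.0181,"az": 0,"dx": 0,"dy": 0,"dz": 0,"hand": 40},
  {"ax": -0.0313,"ay": 0.0181,"az": 0,"dx": 0,"dy": 0,"dz": 0,"hand": 40},
  {"ax": -0.0313,"ay": 0.0181,"az": 0,"dx": 0,"dy": 0,"dz": 0,"hand": 40},
  {"ax": -0.0313,"ay": 0.0181,"az": 0,"dx": 0,"dy": 0,"dz": 0,"hand": 40},
])

```text
time: 11.12
position: [428.2, -340.2, 283.2]
tool_rot: [-2.617, -1.503, -0.292]
ft_force: [-0.0, -0.4, -1.4]
opening: 34.3
grip_force: 0.0
```

Request:
step_arm([
  {"ax": -0.0313,"ay": 0.0181,"az": 0,"dx": 0,"dy": 0,"dz": 0,"hand": 40},
  {"ax": -0.0313,"ay": 0.0181,"az": 0,"dx": 0,"dy": 0,"dz": 0,"hand": 40},
  {"ax": 0,"ay": 0,"az": 0,"dx": 0,"dy": 0,"dz": 0,"hand": 40},
])

```text
time: 11.37
position: [429.0, -338.5, 282.9]
tool_rot: [2.719, 1.566, -0.007]
ft_force: [-0.3, -0.1, -0.4]
opening: 34.3
grip_force: 0.0
```

```bash
python3 st.py
```

```text
11.3667 [-0.751, 0.314, 1.627, -0.005, 1.199, -0.223] [ 429.  -338.5  282.9] [[0.502, 0.865, -0.002], [0.865, -0.502, -0.005], [-0.005, 0.001, -1.0]] 34.32100893006197 0.0
```

Request:
step_arm([
  {"ax": 0,"ay": 0,"az": 0.0245,"dx": 0.0022,"dy": 0.033,"dz": 0,"hand": 40},
  {"ax": 0,"ay": 0,"az": 0.0245,"dx": 0.0022,"dy": 0.033,"dz": 0,"hand": 40},
  {"ax": 0,"ay": 0,"az": 0.0245,"dx": 0.0022,"dy": 0.033,"dz": 0,"hand": 40},
  {"ax": 0,"ay": 0,"az": 0.0245,"dx": 0.0022,"dy": 0.033,"dz": 0,"hand": 40},
  {"ax": 0,"ay": 0,"az": 0.0245,"dx": 0.0022,"dy": 0.033,"dz": 0,"hand": 40},
  {"ax": 0,"ay": 0,"az": 0.0245,"dx": 0.0022,"dy": 0.033,"dz": 0,"hand": 40},
  {"ax": 0,"ay": 0,"az": 0.0245,"dx": 0.0022,"dy": 0.033,"dz": 0,"hand": 40},
  {"ax": 0,"ay": 0,"az": 0.0245,"dx": 0.0022,"dy": 0.033,"dz": 0,"hand": 40},
])

```text
time: 12.03
position: [445.1, -74.6, 282.3]
tool_rot: [-2.117, -2.317, -0.003]
ft_force: [0.9, -0.3, -0.4]
opening: 34.0
grip_force: 0.0
```

Request:
step_arm([
  {"ax": 0,"ay": 0,"az": 0.0245,"dx": 0.0022,"dy": 0.033,"dz": -0.02,"hand": 40},
  {"ax": 0,"ay": 0,"az": 0.0245,"dx": 0.0022,"dy": 0.033,"dz": -0.02,"hand": 40},
  {"ax": 0,"ay": 0,"az": 0,"dx": 0,"dy": 0,"dz": 0,"hand": 40},
  {"ax": 0,"ay": 0,"az": 0,"dx": 0,"dy": 0,"dz": 0,"hand": 40},
])

```text
time: 12.37
position: [449.3, -9.1, 241.7]
tool_rot: [-1.934, -2.471, -0.0]
ft_force: [-1.1, -0.5, 0.8]
opening: 34.1
grip_force: 0.0
```

```bash
python3 st.py; python3 - <<'E'
from h import *
s=arm.sense();im=arm.snapshot("wrist");cv2.imwrite("pics/w7.png",im);C=cam("wrist",s)
for q in ("lid_handle","weight_box"): print(q,[(np.round(d["bbox"]).tolist(),round(d["p"],2)) for d in arm.look_for(q,"wrist")])
# black bar on blue lid / bench: dark pixels in the upper region
g=im.max(2); m=(g<45).astype(np.uint8)
n,l,st,c=cv2.connectedComponentsWithStats(m)
for i in range(1,n):
    if st[i,4]>150: print(st[i],c[i].round(1))
ex=np.array([.970,.242,0]);ey=np.array([-.242,.970,0]);b=np.array([451.2,-8,121.5])
print("bar ends pred",proj(C,b-37.5*ey),proj(C,b+37.5*ey))
E
```

```text
12.3667 [-0.125, 0.182, 1.91, 0.002, 1.053, -0.369] [449.3  -9.1 241.7] [[-0.24, 0.971, -0.003], [0.971, 0.24, 0.002], [0.003, -0.002, -1.0]] 34.132729909838716 0.0
lid_handle [([406.0, 216.0, 213.0, 205.0], 0.95), ([6.0, 440.0, 11.0, 24.0], 0.49)]
weight_box [([34.0, 410.0, 67.0, 86.0], 0.87), ([403.0, 218.0, 211.0, 202.0], 0.74)]
[ 312  171   16  130 1895] [319.7 234.4]
[    0   299   640   181 54560] [313.6 422.7]
bar ends pred [314.42916495 299.22584229] [314.17171703 185.26158147]
```

View pics/w7.png

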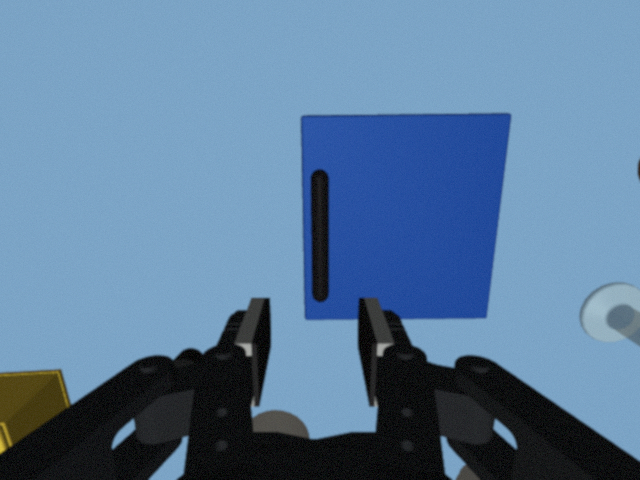

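The bar spans (320,171) to (320,301) on the blue lid. The fingers are centred at col 314, so it needs a shift of a few mm.

```bash
python3 - <<'E'
from h import *
C=cam("wrist");T=cam("top")
a,b=onplane(C,(320,172),121.5),onplane(C,(320,300.5),121.5);m=(a+b)/2
print(a.round(1),b.round(1),m.round(1),np.linalg.norm(a-b),np.degrees(np.arctan2(*(a-b)[1::-1])))
c=np.mean([onplane(C,u,86.5) for u in((303,116),(510,114),(487,318),(306,320))],0);print("box",c.round(1))
print(tri([(C,(320,234)),(T,(293,249.5))]).round(1), onplane(T,(293,249.5),121.5).round(1))
print("cyl foot",onplane(T,(305,155),0))
E
```

```text
[445.2  34.5 121.5] [465.4 -47.4 121.5] [455.3  -6.5 121.5] 84.3868334195309 103.87932392542366
box [512.2   8.5  86.5]
[453.7  -4.5 116.4] [452.3  -4.7 121.5]
cyl foot [754.86052614 -36.83259013   0.        ]
```

Request:
step_arm([
  {"ax": 0,"ay": 0,"az": 0,"dx": 0.0055,"dy": 0.0025,"dz": -0.03,"hand": 40},
  {"ax": 0,"ay": 0,"az": 0,"dx": 0,"dy": 0,"dz": -0.03,"hand": 40},
  {"ax": 0,"ay": 0,"az": 0,"dx": 0,"dy": 0,"dz": -0.03,"hand": 40},
  {"ax": 0,"ay": 0,"az": 0,"dx": 0,"dy": 0,"dz": -0.015,"hand": 40},
  {"ax": 0,"ay": 0,"az": 0,"dx": 0,"dy": 0,"dz": -0.006,"hand": 40},
  {"ax": 0,"ay": 0,"az": 0,"dx": 0,"dy": 0,"dz": 0,"hand": 40},
  {"ax": 0,"ay": 0,"az": 0,"dx": 0,"dy": 0,"dz": 0,"hand": 40},
])

```text
time: 13.1
position: [456.0, -8.6, 132.5]
tool_rot: [1.94, 2.47, 0.001]
ft_force: [-0.3, -0.2, -0.3]
opening: 34.4
grip_force: 0.0
```

Request:
step_arm([
  {"ax": 0,"ay": 0,"az": 0,"dx": 0,"dy": 0,"dz": 0,"hand": 0},
  {"ax": 0,"ay": 0,"az": 0,"dx": 0,"dy": 0,"dz": 0,"hand": 0},
  {"ax": 0,"ay": 0,"az": 0,"dx": 0,"dy": 0,"dz": 0,"hand": 0},
  {"ax": 0,"ay": 0,"az": 0,"dx": 0,"dy": 0,"dz": 0,"hand": 0},
], newtons=25)

```text
time: 13.43
position: [453.0, -8.9, 132.6]
tool_rot: [-1.935, -2.47, 0.007]
ft_force: [-18.8, -11.1, 18.8]
opening: 10.1
grip_force: 25.7
```

```bash
python3 st.py; python3 - <<'E'
from h import *
# arc plan: rows of 1/12 s; bar stays 8 mm ahead of the TCP; tool tilts with a share of lid angle
s=arm.sense();p0=s['position'];M0=R.from_rotvec(s['tool_rot']).as_matrix()
ex=np.array([.970,.242,0]);ey=np.array([-.242,.970,0]);ez=np.array([0,0,1.])
N=30;TH=1.75;TL=0.7
P=[];A=[]
hinge_b=np.array([-128,41.])
for i in range(N+1):
    th=TH*i/N; tl=TL*i/N
    c,sn=np.cos(th),np.sin(th)
    # rotation about +ey takes ez->ex, -ex->ez
    bx=c*-128+sn*41; bz=sn*128+c*41
    bar=(bx+128)*ex+(bz-41)*ez
    tz=R.from_rotvec(ey*tl).apply([0,0,-1.])
    P.append(bar-8*(tz-np.array([0,0,-1.])))
P=np.array(P);D=np.diff(P,axis=0)/1000
print("tilt per row",(ey*TL/N/np.pi).round(5))
for d in D: print(d.round(4).tolist())
E
```

```text
13.4333 [-0.121, 0.361, 1.998, -0.003, 0.788, -0.36] [453.   -8.9 132.6] [[-0.239, 0.971, -0.006], [0.971, 0.239, -0.002], [-0.0, -0.006, -1.0]] 10.093204071427538 25.69423645734787
tilt per row [-0.0018  0.0072  0.    ]
[0.0027, 0.0007, 0.0074]
[0.0031, 0.0008, 0.0072]
[0.0035, 0.0009, 0.007]
[0.0039, 0.001, 0.0068]
[0.0043, 0.0011, 0.0066]
[0.0047, 0.0012, 0.0063]
[0.005, 0.0013, 0.006]
[0.0053, 0.0013, 0.0057]
[0.0057, 0.0014, 0.0054]
[0.006, 0.0015, 0.005]
[0.0062, 0.0016, 0.0047]
[0.0065, 0.0016, 0.0043]
[0.0067, 0.0017, 0.0039]
[0.0069, 0.0017, 0.0035]
[0.0071, 0.0018, 0.0031]
[0.0073, 0.0018, 0.0027]
[0.0074, 0.0019, 0.0022]
[0.0076, 0.0019, 0.0018]
[0.0076, 0.0019, 0.0013]
[0.0077, 0.0019, 0.0009]
[0.0077, 0.0019, 0.0004]
[0.0078, 0.0019, -0.0]
[0.0078, 0.0019, -0.0005]
[0.0077, 0.0019, -0.001]
[0.0076, 0.0019, -0.0014]
[0.0076, 0.0019, -0.0019]
[0.0074, 0.0019, -0.0023]
[0.0073, 0.0018, -0.0028]
[0.0071, 0.0018, -0.0032]
[0.007, 0.0017, -0.0036]
```

Request:
step_arm([
  {"ax": 0,"ay": 0,"az": 0,"dx": -0.003,"dy": -0.001,"dz": 0,"hand": 0},
  {"ax": -0.0018,"ay": 0.0072,"az": 0,"dx": 0.0027,"dy": 0.0007,"dz": 0.0074,"hand": 0},
  {"ax": -0.0018,"ay": 0.0072,"az": 0,"dx": 0.0031,"dy": 0.0008,"dz": 0.0072,"hand": 0},
  {"ax": -0.0018,"ay": 0.0072,"az": 0,"dx": 0.0035,"dy": 0.0009,"dz": 0.007,"hand": 0},
  {"ax": -0.0018,"ay": 0.0072,"az": 0,"dx": 0.0039,"dy": 0.001,"dz": 0.0068,"hand": 0},
  {"ax": -0.0018,"ay": 0.0072,"az": 0,"dx": 0.0043,"dy": 0.0011,"dz": 0.0066,"hand": 0},
], newtons=25)

```text
time: 13.93
position: [470.0, -4.6, 167.7]
tool_rot: [-1.893, -2.413, 0.143]
ft_force: [0.5, -0.4, -4.6]
opening: 10.1
grip_force: 24.3
```

Request:
step_arm([
  {"ax": -0.0018,"ay": 0.0072,"az": 0,"dx": 0.0047,"dy": 0.0012,"dz": 0.0063,"hand": 0},
  {"ax": -0.0018,"ay": 0.0072,"az": 0,"dx": 0.005,"dy": 0.0013,"dz": 0.006,"hand": 0},
  {"ax": -0.0018,"ay": 0.0072,"az": 0,"dx": 0.0053,"dy": 0.0013,"dz": 0.0057,"hand": 0},
  {"ax": -0.0018,"ay": 0.0072,"az": 0,"dx": 0.0057,"dy": 0.0014,"dz": 0.0054,"hand": 0},
  {"ax": -0.0018,"ay": 0.0072,"az": 0,"dx": 0.006,"dy": 0.0015,"dz": 0.005,"hand": 0},
])

```text
time: 14.35
position: [496.1, 2.0, 196.2]
tool_rot: [-1.842, -2.348, 0.279]
ft_force: [-5.1, -2.4, 1.7]
opening: 9.8
grip_force: 24.6
```

Request:
step_arm([
  {"ax": -0.0018,"ay": 0.0072,"az": 0,"dx": 0.0062,"dy": 0.0016,"dz": 0.0047,"hand": 0},
  {"ax": -0.0018,"ay": 0.0072,"az": 0,"dx": 0.0065,"dy": 0.0016,"dz": 0.0043,"hand": 0},
  {"ax": -0.0018,"ay": 0.0072,"az": 0,"dx": 0.0067,"dy": 0.0017,"dz": 0.0039,"hand": 0},
  {"ax": -0.0018,"ay": 0.0072,"az": 0,"dx": 0.0069,"dy": 0.0017,"dz": 0.0035,"hand": 0},
  {"ax": -0.0018,"ay": 0.0072,"az": 0,"dx": 0.0071,"dy": 0.0018,"dz": 0.0031,"hand": 0},
  {"ax": -0.0018,"ay": 0.0072,"az": 0,"dx": 0.0073,"dy": 0.0018,"dz": 0.0027,"hand": 0},
])

```text
time: 14.85
position: [536.7, 12.4, 219.6]
tool_rot: [-1.778, -2.265, 0.433]
ft_force: [-7.9, -0.8, 12.1]
opening: 10.0
grip_force: 24.9
```

Request:
step_arm([
  {"ax": -0.0018,"ay": 0.0072,"az": 0,"dx": 0.0074,"dy": 0.0019,"dz": 0.0022,"hand": 0},
  {"ax": -0.0018,"ay": 0.0072,"az": 0,"dx": 0.0076,"dy": 0.0019,"dz": 0.0018,"hand": 0},
  {"ax": -0.0018,"ay": 0.0072,"az": 0,"dx": 0.0076,"dy": 0.0019,"dz": 0.0013,"hand": 0},
  {"ax": -0.0018,"ay": 0.0072,"az": 0,"dx": 0.0077,"dy": 0.0019,"dz": 0.0009,"hand": 0},
  {"ax": -0.0018,"ay": 0.0072,"az": 0,"dx": 0.0077,"dy": 0.0019,"dz": 0.0004,"hand": 0},
  {"ax": -0.0018,"ay": 0.0072,"az": 0,"dx": 0.0078,"dy": 0.0019,"dz": 0,"hand": 0},
])

```text
time: 15.35
position: [583.3, 24.4, 226.8]
tool_rot: [-1.71, -2.179, 0.573]
ft_force: [-2.9, 2.6, 12.9]
opening: 10.0
grip_force: 25.3
```

Request:
step_arm([
  {"ax": -0.0018,"ay": 0.0072,"az": 0,"dx": 0.0078,"dy": 0.0019,"dz": -0.0005,"hand": 0},
  {"ax": -0.0018,"ay": 0.0072,"az": 0,"dx": 0.0077,"dy": 0.0019,"dz": -0.001,"hand": 0},
  {"ax": -0.0018,"ay": 0.0072,"az": 0,"dx": 0.0076,"dy": 0.0019,"dz": -0.0014,"hand": 0},
  {"ax": -0.0018,"ay": 0.0072,"az": 0,"dx": 0.0076,"dy": 0.0019,"dz": -0.0019,"hand": 0},
])

```text
time: 15.68
position: [614.2, 32.3, 221.8]
tool_rot: [-1.662, -2.119, 0.663]
ft_force: [-0.5, 4.6, 13.4]
opening: 9.4
grip_force: 25.6
```

```bash
python3 st.py
```

```text
15.6833 [0.026, 0.795, 1.101, -0.128, 1.838, -0.211] [614.2  32.3 221.8] [[-0.239, 0.799, -0.552], [0.971, 0.195, -0.137], [-0.002, -0.569, -0.822]] 9.444062061266202 25.63279241323471
```

Request:
step_arm([
  {"ax": -0.0018,"ay": 0.0072,"az": 0,"dx": 0.0074,"dy": 0.0019,"dz": -0.002,"hand": 0},
  {"ax": -0.0018,"ay": 0.0072,"az": 0,"dx": 0.0073,"dy": 0.0018,"dz": -0.0024,"hand": 0},
  {"ax": -0.0018,"ay": 0.0072,"az": 0,"dx": 0.0071,"dy": 0.0018,"dz": -0.0028,"hand": 0},
  {"ax": -0.0018,"ay": 0.0072,"az": 0,"dx": 0.007,"dy": 0.0017,"dz": -0.0032,"hand": 0},
  {"ax": -0.0018,"ay": 0.0072,"az": 0,"dx": 0.0068,"dy": 0.0017,"dz": -0.0037,"hand": 0},
  {"ax": 0,"ay": 0,"az": 0,"dx": 0,"dy": 0,"dz": 0,"hand": 0},
  {"ax": 0,"ay": 0,"az": 0,"dx": 0,"dy": 0,"dz": 0,"hand": 0},
])

```text
time: 16.27
position: [650.2, 41.4, 206.4]
tool_rot: [-1.6, -2.041, 0.77]
ft_force: [2.5, 6.2, 4.1]
opening: 9.6
grip_force: 25.4
```

```bash
python3 st.py
```

```text
16.2667 [0.042, 0.949, 0.885, -0.147, 2.013, -0.214] [650.2  41.4 206.4] [[-0.24, 0.73, -0.64], [0.971, 0.179, -0.16], [-0.002, -0.659, -0.752]] 9.619561843668029 25.401083528995514
```

Request:
step_arm([
  {"ax": 0,"ay": 0,"az": 0,"dx": 0,"dy": 0,"dz": 0,"hand": 25},
  {"ax": 0,"ay": 0,"az": 0,"dx": 0,"dy": 0,"dz": 0,"hand": 25},
  {"ax": 0,"ay": 0,"az": 0,"dx": 0,"dy": 0,"dz": 0,"hand": 25},
  {"ax": 0,"ay": 0,"az": 0,"dx": 0.0064,"dy": 0.0016,"dz": 0.0075,"hand": 25},
  {"ax": 0,"ay": 0,"az": 0,"dx": 0.0128,"dy": 0.0032,"dz": 0.015,"hand": 25},
  {"ax": 0,"ay": 0,"az": 0,"dx": 0.0128,"dy": 0.0032,"dz": 0.015,"hand": 25},
  {"ax": 0,"ay": 0,"az": 0,"dx": 0.0128,"dy": 0.0032,"dz": 0.02,"hand": 25},
  {"ax": 0,"ay": 0,"az": 0,"dx": 0,"dy": 0,"dz": 0.03,"hand": 25},
])

```text
time: 16.93
position: [694.7, 51.7, 290.6]
tool_rot: [-1.597, -2.036, 0.776]
ft_force: [-0.4, 0.3, -0.1]
opening: 21.5
grip_force: 0.0
```

Request:
step_arm([
  {"ax": 0.0092,"ay": -0.0368,"az": 0,"dx": 0,"dy": 0,"dz": 0.03,"hand": 40},
  {"ax": 0.0092,"ay": -0.0368,"az": 0,"dx": 0,"dy": 0,"dz": 0.02,"hand": 40},
  {"ax": 0.0092,"ay": -0.0368,"az": 0,"dx": -0.02,"dy": -0.005,"dz": 0,"hand": 40},
  {"ax": 0.0092,"ay": -0.0368,"az": 0,"dx": -0.03,"dy": -0.0075,"dz": 0,"hand": 40},
  {"ax": 0.0092,"ay": -0.0368,"az": 0,"dx": -0.03,"dy": -0.0075,"dz": 0,"hand": 40},
  {"ax": 0.0092,"ay": -0.0368,"az": 0,"dx": -0.03,"dy": -0.0075,"dz": 0,"hand": 40},
  {"ax": 0,"ay": 0,"az": 0,"dx": -0.03,"dy": -0.0075,"dz": 0,"hand": 40},
  {"ax": 0,"ay": 0,"az": 0,"dx": -0.03,"dy": -0.0075,"dz": 0,"hand": 40},
])

```text
time: 17.6
position: [541.9, 12.5, 344.1]
tool_rot: [-1.904, -2.43, 0.106]
ft_force: [0.1, 0.6, -0.4]
opening: 34.2
grip_force: 0.0
```

```bash
python3 st.py
```

```text
17.6 [-0.051, 0.298, 1.5, -0.026, 1.426, -0.288] [541.9  12.5 344.1] [[-0.239, 0.967, -0.084], [0.971, 0.238, -0.021], [-0.001, -0.086, -0.996]] 34.17946258226329 0.0
```

Request:
step_arm([
  {"ax": 0.0065,"ay": -0.0265,"az": 0,"dx": -0.024,"dy": -0.005,"dz": 0,"hand": 40},
  {"ax": 0,"ay": 0,"az": 0,"dx": -0.024,"dy": -0.005,"dz": -0.02,"hand": 40},
  {"ax": 0,"ay": 0,"az": 0,"dx": 0,"dy": 0,"dz": -0.03,"hand": 40},
  {"ax": 0,"ay": 0,"az": 0,"dx": 0,"dy": 0,"dz": -0.03,"hand": 40},
  {"ax": 0,"ay": 0,"az": 0,"dx": 0,"dy": 0,"dz": 0,"hand": 40},
  {"ax": 0,"ay": 0,"az": 0,"dx": 0,"dy": 0,"dz": 0,"hand": 40},
])

```text
time: 18.1
position: [496.0, 3.0, 263.3]
tool_rot: [-1.935, -2.471, 0.005]
ft_force: [0.1, -0.7, 1.0]
opening: 34.2
grip_force: 0.0
```

```bash
python3 look.py w8 tall_c middle_c short_c lid_handle weight_box
```

```text
18.1 [-0.0873, 0.2433, 1.7731, -0.0014, 1.1297, -0.3286] [496.    3.  263.3] [-1.935 -2.471  0.005] [[-0.24, 0.971, -0.005], [0.971, 0.24, -0.001], [0.0, -0.005, -1.0]] 34.21216078410018
tall_c [([312.0, 160.0, 32.0, 30.0], 0.88)]
middle_c [([314.0, 203.0, 29.0, 34.0], 0.56)]
short_c [([314.0, 248.0, 28.0, 30.0], 0.8), ([220.0, 445.0, 99.0, 70.0], 0.3), ([528.0, 251.0, 222.0, 295.0], 0.25)]
lid_handle [([530.0, 249.0, 221.0, 297.0], 0.94)]
weight_box [([26.0, 405.0, 50.0, 97.0], 0.92), ([438.0, 252.0, 404.0, 296.0], 0.9)]
```

View pics/w8.png

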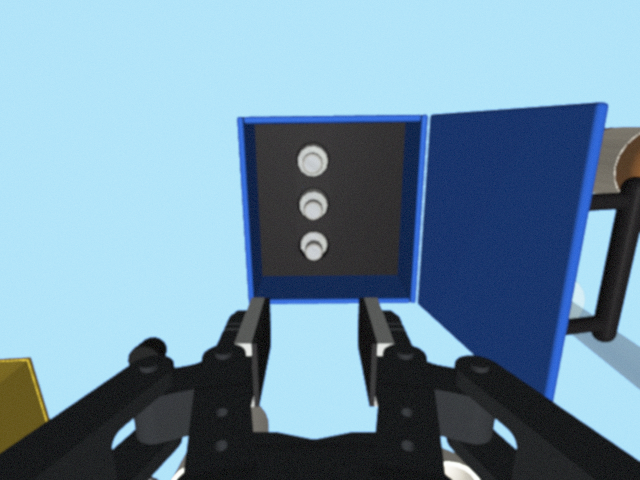

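The lid stands open. The box shows three weights at (312,160), (313,206) and (313,248). The networks call the first the tallest, and I check that by parallax.

```bash
python3 - <<'E'
from h import *
im=cv2.imread("pics/w8.png");C=cam("wrist")
g=cv2.cvtColor(im,cv2.COLOR_BGR2GRAY)[135:275,290:338]
m=(g>95).astype(np.uint8);n,l,st,c=cv2.connectedComponentsWithStats(m)
for i in range(1,n):
    if st[i,4]>60: print(st[i]+np.array([290,135,0,0,0]),(c[i]+[290,135]).round(1))
for r in range(0,140,3): print(135+r," ".join(f"{v:3d}" for v in g[r,4:44:3]))
ex=np.array([.970,.242,0]);ey=np.array([-.242,.970,0]);b=np.array([509,6.5,0])
for y in(40,0,-40):
    p=b-15*ex+y*ey
    print(y,[(h,proj(C,p+[0,0,13+h]).round(1).tolist(),"shoulder",proj(C,p+[0,0,13+h-20]).round(1).tolist()) for h in(62,46,34)])
E
```

```text
[297 145  31  32 774] [312.2 160.5]
[299 190  29  30 656] [312.9 204.7]
[300 232  28  29 591] [313.5 245.2]
135  58  55  59  62  55  60  64  57  59  58  56  55  61  61
138  57  61  57  58  59  59  60  57  60  58  60  56  57  57
141  57  56  59  58  57  53  50  48  58  58  60  62  60  56
144  54  60  60  47  54  66  77  73  57  48  59  55  59  51
147  65  60  54  71 147 187 196 189 148  89  48  58  58  57
150  62  49  77 177 209 201 207 212 209 188  84  51  58  56
153  63  50 157 203 188 156 142 153 192 213 178  60  54  55
156  56  75 198 187 167 198 202 189 161 192 210  87  46  54
159  52 103 203 167 195 206 207 208 199 164 202 135  49  52
162  56  89 206 186 199 199 204 206 204 172 200 139  55  53
165  55  84 199 189 206 200 200 201 204 181 206  91  58  54
168  53  54 161 189 202 206 202 199 192 178 187  67  54  51
171  55  59  85 181 184 198 201 190 175 187  91  55  53  60
174  58  59  57  71 149 183 182 187 160  92  58  56  55  55
177  58  57  66  60  57  66  69  72  56  57  57  57  57  51
180  58  60  58  59  62  57  56  54  60  57  50  59  52  61
183  56  58  61  57  54  59  55 
[... 1589 characters left out ...]
64  47  52  51  51  53  50  53  45  51  50  55  51  54  50
267  52  51  51  51  51  54  45  48  55  51  50  49  50  51
270  52  49  49  50  49  49  44  46  53  48  51  47  52  49
273  48  48  52  45  50  47  51  51  52  54  52  48  48  55
40 [(62, [308.0, 169.2], 'shoulder', [308.4, 166.7]), (46, [308.3, 167.2], 'shoulder', [308.6, 165.0]), (34, [308.5, 165.8], 'shoulder', [308.8, 163.8])]
0 [(62, [308.4, 219.9], 'shoulder', [308.7, 214.6]), (46, [308.6, 215.6], 'shoulder', [308.9, 210.8]), (34, [308.8, 212.7], 'shoulder', [309.1, 208.2])]
-40 [(62, [308.7, 267.0], 'shoulder', [309.0, 259.4]), (46, [309.0, 260.8], 'shoulder', [309.2, 253.8]), (34, [309.1, 256.5], 'shoulder', [309.3, 249.9])]
```

Request:
step_arm([
  {"ax": 0,"ay": 0,"az": 0,"dx": 0.018,"dy": -0.0365,"dz": -0.01,"hand": 40},
  {"ax": 0,"ay": 0,"az": 0,"dx": 0.011,"dy": -0.0365,"dz": -0.02,"hand": 40},
  {"ax": 0,"ay": 0,"az": 0,"dx": 0,"dy": 0,"dz": 0,"hand": 40},
  {"ax": 0,"ay": 0,"az": 0,"dx": 0,"dy": 0,"dz": 0,"hand": 40},
])

```text
time: 18.73
position: [524.9, -69.7, 233.4]
tool_rot: [-1.938, -2.469, 0.005]
ft_force: [-0.0, 0.5, 0.9]
opening: 34.2
grip_force: 0.0
```

```bash
python3 look.py w9 tall_c middle_c short_c; python3 - <<'E'
from h import *
im=cv2.imread("pics/w9.png")
C=cam("wrist")
ex=np.array([.970,.242,0]);ey=np.array([-.242,.970,0]);b=np.array([509,6.5,0])
for y in(40,0,-40):
    p=b-15*ex+y*ey
    print(y,[(h,proj(C,p+[0,0,13+h]).round(1).tolist()) for h in(62,46,34)])
E
```

```text
18.7333 [-0.2193, 0.3377, 1.7238, -0.0017, 1.0839, -0.4583] [524.9 -69.7 233.4] [-1.938 -2.469  0.005] [[-0.238, 0.971, -0.004], [0.971, 0.238, -0.001], [0.0, -0.004, -1.0]] 34.15344881312632
tall_c [([294.0, 54.0, 36.0, 43.0], 0.72)]
middle_c [([302.0, 116.0, 31.0, 34.0], 0.68)]
short_c [([299.0, 166.0, 29.0, 33.0], 0.92)]
40 [(62, [291.2, 55.4]), (46, [292.5, 59.5]), (34, [293.4, 62.2])]
0 [(62, [292.3, 120.3]), (46, [293.5, 120.7]), (34, [294.3, 121.0])]
-40 [(62, [293.3, 179.9]), (46, [294.4, 177.2]), (34, [295.1, 175.3])]
```

Blob widths (31/29/28 px) and knob spacing (46.5 and 39.5 px, against 46.4 and 40.9 predicted for tall, middle, short from +y) confirm that the +y weight is the tallest. I measure it from the second view.

```bash
python3 - <<'E'
from h import *
im=cv2.imread("pics/w9.png");C=cam("wrist")
g=cv2.cvtColor(im,cv2.COLOR_BGR2GRAY)[28:80,268:322]
for r in range(0,52,3): print(28+r," ".join(f"{v:3d}" for v in g[r,::3]))
M=R.from_rotvec([-1.935,-2.471,.005]).as_matrix();s=dict(position=[496,3,263.3],tool_rot=[-1.935,-2.471,.005])
C1=cam("wrist",s)
for u in((312.5,164.5),): print(onplane(C1,u,75))
for r in (48,52,56,60,64): print(r,onplane(C,(294,r),75).round(1),tri([(C1,(312.5,164.5)),(C,(294,r))]).round(1))
E
```

```text
28  44  43  42  44  47  50  43  46  47  44  46  44  43  46  49  43  48  47
31  45  47  47  48  46  41  45  64  87 103  70  53  47  41  48  49  51  46
34  42  48  50  43  51  45  88 161 178 182 169 139 108  55  49  46  48  44
37  51  44  42  42  44  86 161 183 184 187 184 172 160 138  50  47  44  46
40  50  44  43  46  65 151 172 178 182 183 186 182 152 180 122  45  42  50
43  45  44  50  45 121 159 174 175 176 180 183 183 169 170 182  69  49  50
46  44  48  43  48 162 161 184 179 173 176 177 177 165 152 185  92  45  44
49  45  47  44  52 173 156 180 184 182 176 176 177 150 150 180 128  40  42
52  45  43  43  44 172 169 158 181 185 182 176 161 106 165 182 131  29  46
55  41  42  45  45 165 178 140 144 165 172 156 117 105 178 184 120  30  48
58  45  43  40  44 127 181 174 117  94 103  89  93 171 181 180  84  39  45
61  46  44  40  44  57 173 184 178 161 148 164 180 177 177 147  62  35  47
64  45  50  52  45  29 120 174 182 183 180 183 186 181 164  80  55  44  47
67  48  51  51  47  39  59 103 163 180 181 182 177 153  99  65  46  48  44
70  44  43  46  48  45  39  69  88 106 125 131  97  73  68  56  37  47  41
73  45  40  49  49  51  43  40  66  74  74  76  74  71  67  36  47  50  48
76  46  52  48  48  48  49  47  41  50  56  61  66  43  44  50  47  51  45
79  48  46  45  47  52  50  53  49  46  43  39  50  47  48  51  50  48  48
[485.71257328  46.06654803  75.        ]
48 [485.5  46.3  75. ] [485.7  46.2  76.2]
52 [486.1  44.1  75. ] [485.6  45.3  67.2]
56 [486.6  41.8  75. ] [485.6  44.4  57.6]
60 [487.1  39.5  75. ] [485.5  43.4  47.3]
64 [487.7  37.1  75. ] [485.4  42.4  36.2]
```

Request:
step_arm([
  {"ax": 0,"ay": 0,"az": 0,"dx": -0.0099,"dy": 0.0287,"dz": 0,"hand": 40},
  {"ax": 0,"ay": 0,"az": 0,"dx": -0.0099,"dy": 0.0287,"dz": 0,"hand": 40},
  {"ax": 0,"ay": 0,"az": 0,"dx": -0.0099,"dy": 0.0287,"dz": 0,"hand": 40},
  {"ax": 0,"ay": 0,"az": 0,"dx": -0.0099,"dy": 0.0287,"dz": 0,"hand": 40},
  {"ax": 0,"ay": 0,"az": 0,"dx": 0,"dy": 0,"dz": -0.03,"hand": 40},
  {"ax": 0,"ay": 0,"az": 0,"dx": 0,"dy": 0,"dz": -0.03,"hand": 40},
  {"ax": 0,"ay": 0,"az": 0,"dx": 0,"dy": 0,"dz": -0.03,"hand": 40},
  {"ax": 0,"ay": 0,"az": 0,"dx": 0,"dy": 0,"dz": 0,"hand": 40},
])

```text
time: 19.6
position: [482.7, 47.2, 140.4]
tool_rot: [-1.931, -2.47, 0.01]
ft_force: [-1.7, 1.0, -1.8]
opening: 34.3
grip_force: 0.0
```

Request:
step_arm([
  {"ax": 0,"ay": 0,"az": 0,"dx": 0,"dy": 0,"dz": 0,"hand": 40},
])

```text
time: 19.68
position: [484.9, 46.8, 144.2]
tool_rot: [-1.934, -2.472, 0.005]
ft_force: [-0.8, -0.1, 1.0]
opening: 34.3
grip_force: 0.0
```

```bash
python3 look.py w10 tall_c middle_c; python3 - <<'E'
from h import *
C=cam("wrist");print(proj(C,[485.5,45,75]))
im=cv2.imread("pics/w10.png");g=cv2.cvtColor(im,cv2.COLOR_BGR2GRAY)
for r in range(200,380,8): print(r," ".join(f"{v:3d}" for v in g[r,260:370:5]))
E
```

```text
19.6833 [0.0011, 0.3926, 1.9068, -0.0012, 0.8465, -0.2411] [484.9  46.8 144.2] [-1.934 -2.472  0.005] [[-0.241, 0.971, -0.004], [0.971, 0.241, -0.001], [0.0, -0.004, -1.0]] 34.28992028728576
tall_c [([311.0, 255.0, 42.0, 57.0], 0.93)]
middle_c [([313.0, 313.0, 40.0, 55.0], 0.72)]
[307.71693512 274.10020753]
200  37  35  42  32  46  40  36  39  34  47  38  33  36  32  37  38  40  46  34  32  35  36
208  45  51  49  53  52  57  53  54  55  53  56  53  59  56  63  55  58  56  59  60  61  65
216  91  92  91  91  88  90  94  93  88  86  88  87  88  89  89  84  91  88  86  84  86  84
224  49  52  52  53  53  49  51  55  51  50  55  51  46  49  51  48  46  48  45  47  51  44
232  45  48  51  54  48  52  55  58  73  80  82  79  82  78  37  53  49  44  47  48  46  49
240  51  47  52  44  51  49  35  79 102 176 191 182 131  77  64  41  50  51  51  41  49  42
248  50  47  53  49  50  50  36 185 192 195 191 191 199 200 114  41  46  47  44  47  48  44
256  45  49  48  52  47  48 141 191 130  82  82  80  99 191 191  45  48  49  44  45  44  42
264  50  50  48  48  53  48 100 178 153 189 194 187 151
[... 624 characters left out ...]
 102 169 186 182 143 139  51  37  39  48  41  42  19  15
328  23   7  23  40  42  41  40  46 169 192 197 189 192 105  39  46  45  42  41  38  22  30
336  22   9  21  42  34  37  39  42  56 186 198 196 154  40  44  39  42  33  39  36  12  15
344  12  13  24  40  38  39  43  39 122 190 196 192 187 129  36  33  37  41  37  35  20   6
352  19  18  35  44  40  36  41  94 191 194 133 135 190 189 121  39  34  36  35  39  23  19
360  15   2  40  37  39  38  37  54 192  70  82  82  78 185  80  36  30  41  39  39  31  19
368   8  18  39  40  40  40  38  35  37 147 183 182 140  50  32  34  40  35  39  37  37  13
376  18  29  38  35  34  35  32  37  86 191 195 193 189  85  31  33  40  36  32  38  36  17
```

Request:
step_arm([
  {"ax": 0,"ay": 0,"az": 0,"dx": 0.001,"dy": 0,"dz": -0.02,"hand": 40},
  {"ax": 0,"ay": 0,"az": 0,"dx": 0,"dy": 0,"dz": -0.02,"hand": 40},
  {"ax": 0,"ay": 0,"az": 0,"dx": 0,"dy": 0,"dz": -0.013,"hand": 40},
  {"ax": 0,"ay": 0,"az": 0,"dx": 0,"dy": 0,"dz": -0.006,"hand": 40},
  {"ax": 0,"ay": 0,"az": 0,"dx": 0,"dy": 0,"dz": -0.003,"hand": 40},
  {"ax": 0,"ay": 0,"az": 0,"dx": 0,"dy": 0,"dz": 0,"hand": 40},
  {"ax": 0,"ay": 0,"az": 0,"dx": 0,"dy": 0,"dz": 0,"hand": 40},
])

```text
time: 20.42
position: [486.9, 46.3, 83.0]
tool_rot: [-1.937, -2.473, 0.002]
ft_force: [0.3, -0.2, -0.6]
opening: 34.2
grip_force: 0.0
```

Request:
step_arm([
  {"ax": 0,"ay": 0,"az": 0,"dx": 0,"dy": 0,"dz": 0,"hand": 10},
  {"ax": 0,"ay": 0,"az": 0,"dx": 0,"dy": 0,"dz": 0,"hand": 5},
  {"ax": 0,"ay": 0,"az": 0,"dx": 0,"dy": 0,"dz": 0,"hand": 5},
  {"ax": 0,"ay": 0,"az": 0,"dx": 0,"dy": 0,"dz": 0,"hand": 5},
  {"ax": 0,"ay": 0,"az": 0,"dx": 0,"dy": 0,"dz": 0,"hand": 5},
], newtons=40)

```text
time: 20.83
position: [486.5, 46.2, 82.8]
tool_rot: [-1.936, -2.473, 0.003]
ft_force: [-3.0, -0.8, 7.1]
opening: 14.1
grip_force: 38.9
```

Request:
step_arm([
  {"ax": 0,"ay": 0,"az": 0,"dx": 0,"dy": 0,"dz": 0,"hand": 0},
  {"ax": 0,"ay": 0,"az": 0,"dx": 0,"dy": 0,"dz": 0.008,"hand": 0},
  {"ax": 0,"ay": 0,"az": 0,"dx": 0,"dy": 0,"dz": 0.01,"hand": 0},
  {"ax": 0,"ay": 0,"az": 0,"dx": 0,"dy": 0,"dz": 0.02,"hand": 0},
  {"ax": 0,"ay": 0,"az": 0,"dx": 0,"dy": 0,"dz": 0.03,"hand": 0},
  {"ax": 0,"ay": 0,"az": 0,"dx": 0,"dy": 0,"dz": 0.03,"hand": 0},
  {"ax": 0,"ay": 0,"az": 0,"dx": 0,"dy": 0,"dz": 0.03,"hand": 0},
  {"ax": 0,"ay": 0,"az": 0,"dx": 0,"dy": 0,"dz": 0.03,"hand": 0},
], newtons=60)

```text
time: 21.5
position: [485.9, 46.3, 242.4]
tool_rot: [-1.936, -2.473, 0.003]
ft_force: [1.3, 0.2, -2.8]
opening: 13.2
grip_force: 59.1
```

Request:
step_arm([
  {"ax": 0,"ay": 0,"az": 0,"dx": 0,"dy": 0,"dz": 0.025,"hand": 0},
  {"ax": 0,"ay": 0,"az": 0,"dx": 0,"dy": 0,"dz": 0,"hand": 0},
  {"ax": 0,"ay": 0,"az": 0,"dx": 0,"dy": 0,"dz": 0,"hand": 0},
])

```text
time: 21.75
position: [486.5, 46.3, 266.5]
tool_rot: [1.936, 2.473, -0.001]
ft_force: [0.2, 0.5, -2.7]
opening: 13.1
grip_force: 59.1
```

```bash
python3 look.py w11 tall_c weight_tall middle_c short_c; python3 - <<'E'
from h import *
print(arm.sense()["ft_force"])
for n in("top","side"):
    cv2.imwrite(f"pics/{n}11.png",arm.snapshot(n))
    for q in ("empty_pan","tall_c","jar","rod_mid"): print(n,q,[(np.round(d["bbox"]).tolist(),round(d["p"],2)) for d in arm.look_for(q,n)])
E
```

```text
21.75 [0.0, 0.2241, 1.7896, -0.001, 1.1275, -0.2417] [486.5  46.3 266.5] [ 1.936e+00  2.473e+00 -1.000e-03] [[-0.24, 0.971, 0.0], [0.971, 0.24, -0.001], [-0.001, 0.0, -1.0]] 13.07982499194746
tall_c [([514.0, 293.0, 208.0, 229.0], 0.74), ([311.0, 298.0, 62.0, 96.0], 0.6), ([595.0, 386.0, 90.0, 133.0], 0.6)]
weight_tall [([311.0, 300.0, 52.0, 99.0], 0.81)]
middle_c [([314.0, 244.0, 29.0, 18.0], 0.83)]
short_c []
[ 0.31889202  0.2476584  -2.19389121]
top empty_pan [([185.0, 215.0, 48.0, 96.0], 0.68)]
top tall_c []
top jar [([384.0, 246.0, 35.0, 30.0], 0.79), ([184.0, 218.0, 43.0, 98.0], 0.55)]
top rod_mid [([303.0, 234.0, 3.0, 9.0], 0.44)]
side empty_pan [([190.0, 347.0, 142.0, 125.0], 0.76)]
side tall_c [([446.0, 193.0, 39.0, 15.0], 0.61), ([302.0, 209.0, 10.0, 28.0], 0.57), ([369.0, 176.0, 17.0, 22.0], 0.16)]
side jar [([386.0, 193.0, 40.0, 50.0], 0.58)]
side rod_mid [([371.0, 176.0, 20.0, 25.0], 0.62)]
```

```bash
python3 - <<'E'
from h import *
T=cam("top");S=cam("side")
def pan(n,C,box):
    im=cv2.imread(f"pics/{n}11.png").astype(int);x0,y0,x1,y1=box
    c=im[y0:y1,x0:x1];m=((c.min(2)>130)&(c.max(2)-c.min(2)<35)).astype(np.uint8)
    k,l,st,ce=cv2.connectedComponentsWithStats(m);i=1+np.argmax(st[1:,4]);cn=cv2.findContours((l==i).astype(np.uint8),0,2)[0][0]
    e=cv2.fitEllipse(cv2.convexHull(cn));uv=(e[0][0]+x0,e[0][1]+y0);print(n,uv,e[1],onplane(C,uv,120).round(1));return C,uv
a=pan("top",T,(150,215,215,275));b=pan("side",S,(175,310,260,375));print("tri",tri([a,b]).round(1))
s=arm.sense();p=s["position"]
for dz in(7,69.8): print(proj(S,p-[0,0,dz]).round(1))
E
```

```text
top (178.82659721374512, 241.1338119506836) (35.29574203491211, 35.83332824707031) [472.7 317.7 120. ]
side (216.70875930786133, 343.0505485534668) (49.663570404052734, 61.17680358886719) [472.5 317.7 120. ]
tri [472.7 317.7 119.9]
[301.  197.6]
[301.6 221.5]
```

Request:
step_arm([
  {"ax": 0,"ay": 0,"az": 0,"dx": -0.001,"dy": 0.02,"dz": 0,"hand": 0},
  {"ax": 0,"ay": 0,"az": 0,"dx": -0.002,"dy": 0.035,"dz": 0,"hand": 0},
  {"ax": 0,"ay": 0,"az": 0,"dx": -0.002,"dy": 0.037,"dz": 0,"hand": 0},
  {"ax": 0,"ay": 0,"az": 0,"dx": -0.002,"dy": 0.037,"dz": 0,"hand": 0},
  {"ax": 0,"ay": 0,"az": 0,"dx": -0.002,"dy": 0.037,"dz": 0,"hand": 0},
  {"ax": 0,"ay": 0,"az": 0,"dx": -0.002,"dy": 0.037,"dz": 0,"hand": 0},
  {"ax": 0,"ay": 0,"az": 0,"dx": -0.002,"dy": 0.035,"dz": 0,"hand": 0},
  {"ax": 0,"ay": 0,"az": 0,"dx": -0.001,"dy": 0.02,"dz": 0,"hand": 0},
])

```text
time: 23.17
position: [471.6, 307.5, 264.9]
tool_rot: [-1.934, -2.474, 0.003]
ft_force: [0.1, 0.6, -3.1]
opening: 13.2
grip_force: 59.1
```

Request:
step_arm([
  {"ax": 0,"ay": 0,"az": 0,"dx": 0,"dy": 0.0134,"dz": -0.01,"hand": 0},
  {"ax": 0,"ay": 0,"az": 0,"dx": 0,"dy": 0,"dz": -0.01,"hand": 0},
  {"ax": 0,"ay": 0,"az": 0,"dx": 0,"dy": 0,"dz": -0.007,"hand": 0},
  {"ax": 0,"ay": 0,"az": 0,"dx": 0,"dy": 0,"dz": 0,"hand": 0},
  {"ax": 0,"ay": 0,"az": 0,"dx": 0,"dy": 0,"dz": 0,"hand": 0},
  {"ax": 0,"ay": 0,"az": 0,"dx": 0,"dy": 0,"dz": 0,"hand": 0},
])

```text
time: 23.67
position: [472.7, 316.8, 238.2]
tool_rot: [-1.938, -2.471, 0.003]
ft_force: [0.7, -0.2, -2.7]
opening: 12.9
grip_force: 59.0
```

```bash
python3 st.py; python3 look.py w12 weight_tall empty_pan; python3 - <<'E'
from h import *
S=cam("side");T=cam("top")
for n in("side","top"):
    cv2.imwrite(f"pics/{n}12.png",arm.snapshot(n))
    for q in ("weight_tall","rod_mid","jar","beaker","lid_handle"): print(n,q,[(np.round(d["bbox"]).tolist(),round(d["p"],2)) for d in arm.look_for(q,n)])
s=arm.sense();p=s["position"]
for C in(S,cam("wrist",s)):
  for dz in(7,69.8): print(proj(C,p-[0,0,dz]).round(1))
print(s["ft_force"],p)
E
```

```text
23.6667 [0.508, 0.402, 1.616, 0.0, 1.126, 0.267] [472.7 316.8 238.2] [[-0.239, 0.971, -0.002], [0.971, 0.239, -0.001], [-0.0, -0.002, -1.0]] 12.90040275165895 59.03230191586772
23.6667 [0.5085, 0.4019, 1.6162, 0.0004, 1.126, 0.2674] [472.7 316.8 238.2] [-1.938 -2.471  0.003] [[-0.239, 0.971, -0.002], [0.971, 0.239, -0.001], [-0.0, -0.002, -1.0]] 12.90040275165895
weight_tall [([311.0, 300.0, 56.0, 100.0], 0.87)]
empty_pan [([435.0, 254.0, 407.0, 213.0], 0.88)]
side weight_tall [([213.0, 322.0, 18.0, 34.0], 0.85)]
side rod_mid []
side jar [([387.0, 192.0, 40.0, 53.0], 0.57)]
side beaker [([148.0, 288.0, 40.0, 50.0], 0.56)]
side lid_handle [([265.0, 232.0, 39.0, 58.0], 0.97), ([282.0, 442.0, 116.0, 75.0], 0.72), ([486.0, 214.0, 28.0, 44.0], 0.68)]
top weight_tall []
top rod_mid [([373.0, 242.0, 21.0, 18.0], 0.63), ([306.0, 147.0, 18.0, 35.0], 0.48)]
top jar [([383.0, 247.0, 35.0, 30.0], 0.82), ([227.0, 287.0, 31.0, 31.0], 0.15)]
top beaker [([174.0, 187.0, 26.0, 23.0], 0.56), ([278.0, 194.0, 59.0, 34.0], 0.48)]
top lid_handle [([282.0, 192.0, 53.0, 40.0], 0.87), ([405.0, 345.0, 64.0, 60.0], 0.78), ([375.0, 241.0, 20.0, 27.0], 0.21)]
[207.7 305.1]
[213.1 327.5]
[308.5 333.9]
[310.3 272.8]
[ 0.99653534  0.35942682 -1.63516758] [472.25402414 317.68712084 237.90999806]
```

Request:
step_arm([
  {"ax": 0,"ay": 0,"az": 0,"dx": 0,"dy": 0,"dz": 0.002,"hand": 0},
  {"ax": 0,"ay": 0,"az": 0,"dx": 0,"dy": 0,"dz": 0,"hand": 0},
  {"ax": 0,"ay": 0,"az": 0,"dx": 0,"dy": 0,"dz": 0,"hand": 0},
  {"ax": 0,"ay": 0,"az": 0,"dx": 0,"dy": 0,"dz": 0,"hand": 0},
  {"ax": 0,"ay": 0,"az": 0,"dx": 0,"dy": 0,"dz": 0,"hand": 0},
  {"ax": 0,"ay": 0,"az": 0,"dx": 0,"dy": 0,"dz": 0,"hand": 0},
])

```text
time: 24.92
position: [472.3, 317.6, 239.9]
tool_rot: [-1.936, -2.472, 0.004]
ft_force: [-0.2, -0.0, -2.0]
opening: 13.2
grip_force: 59.0
```

```bash
python3 st.py; python3 -c "
from workcell import arm
print(arm.job_done())"
```

```text
24.9167 [0.51, 0.4, 1.614, 0.001, 1.13, 0.268] [472.3 317.6 239.9] [[-0.24, 0.971, -0.003], [0.971, 0.24, -0.001], [-0.0, -0.003, -1.0]] 13.236364533879202 59.04504751859349
the job is handed in; nothing more can be done
None
```

I handed the job in at 24.9 s, with no verdict returned: the rod stands paddle down in the white jar, the lid is open at about 1.8 rad, and the tallest weight is gripped upright and still over the middle of the empty pan, its underside about 5 cm above it.

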